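Move the amber samples to the bench rack in the same order

TASK

Move the four amber samples from the steel wire carrier into the grey plastic rack, keeping the order in which they stand now: the sample nearest the carrier's grip loop goes into the opening nearest the rack's finger tab, the next into the next, and so on. Keep each one upright and set it down on the rack's floor rather than dropping it, and do not shift or upset the small beaker and the steel weight that stand close by.

Things in the scene. Friction and masses are not known exactly. Their poses are not given: they have to be found in the camera images.
- tall_bottle: tall round amber glass bottle with sloping shoulders and white paper band: body 38 mm diameter up to 70 mm, narrowing to a 20 mm neck at 86 mm; black ribbed screw cap, 24 mm diameter (26 over the ribs), from 98 mm to the top at 118 mm; origin: centre of its underside, z up; about 0.1 kg; the cap is fixed and good to grip
- squat_jar: short wide-mouth amber glass jar with white paper band: body 40 mm diameter, black ribbed screw cap as wide as the body, 39 mm diameter (41 over the ribs), from 64 mm to the top at 84 mm; origin: centre of its underside, z up; about 0.1 kg; the cap is fixed and good to grip
- slim_vial: straight-sided amber glass vial with white paper band: body 34 mm diameter up to 80 mm, black ribbed screw cap 32 mm diameter (34 over the ribs), from 86 mm to the top at 106 mm; origin: centre of its underside, z up; about 0.1 kg; the cap is fixed and good to grip
- square_bottle: square-section amber glass bottle, 38 x 38 mm up to 60 mm, sides along its x and y axes and roughly in line with the carrier; 20 mm neck, black ribbed round screw cap 24 mm diameter (26 over the ribs), from 77 mm to the top at 97 mm; origin: centre of its underside, z up; about 0.1 kg; the cap is fixed and good to grip
- wire_carrier: stainless wire carrier, fixed, holding the samples at the start. Origin: centre of its underside; z up; y along the row, towards the end with the flat wire grip loop. Floor at 8 mm, top wires at 46 mm; 60 mm wide (52 clear inside), 260 mm long, loop 24 mm more. Four places at y = +96, +32, -32, -96 mm, x = 0, divided by 4 mm wires; one sample near the middle of each, in any order.
- sample_rack: grey plastic rack, fixed, empty at the start, roughly in line with the carrier, to its left or right. Origin: centre of its underside; z up; y along the row, towards the end with the finger tab, within 0.1 rad of the carrier's y. 64 mm wide, 266 mm long, tab 23 mm more; top at 44 mm, floor at 8 mm. Four 50 x 50 mm openings down to the floor at y = +96, +32, -32, -96 mm, x = 0.
- beaker: small open glass beaker, 42 mm diameter, 50 mm high, loose, standing beside the carrier on the robot's side; origin at the centre of its underside; to be left where it is
- steel_weight: steel calibration weight with a knob, 30 mm diameter, 44 mm high, 0.2 kg, loose, standing beside the grey rack on the side away from the robot; origin at the centre of its underside; to be left where it is

How it is judged:
At the end, for the whole second after the job is handed in: Each sample stands in the rack opening with the same number from the tab as its carrier place had from the loop: within 13 mm of the opening's middle, on the floor within 6 mm, upright within 7 degrees, released and at rest; beaker and weight within 20 mm of where they were, upright ((y of tall_bottle in the frame of sample_rack between 0.083 and 0.109 m or y of tall_bottle in the frame of sample_rack between 0.019 and 0.045 m or y of tall_bottle in the frame of sample_rack between -0.045 and -0.019 m or y of tall_bottle in the frame of sample_rack between -0.109 and -0.083 m) and x of tall_bottle in the frame of sample_rack between -0.013 and 0.013 m and z of tall_bottle in the frame of sample_rack between 0.002 and 0.014 m and distance of tall_bottle from where it was at the start of the episode between 0.303 and 0.367 m and angle between each of tall_bottle, squat_jar, slim_vial, square_bottle's own z axis and vertical below 0.12 rad and linear speed of each of tall_bottle, squat_jar, slim_vial, square_bottle below 0.03 m/s and angular speed of each of tall_bottle, squat_jar, slim_vial, square_bottle below 0.3 rad/s and contact force between each of tall_bottle, squat_jar, slim_vial, square_bottle and the fingers below 0.1 N and (y of squat_jar in the frame of sample_rack between 0.083 and 0.109 m or y of squat_jar in the frame of sample_rack between 0.019 and 0.045 m or y of squat_jar in the frame of sample_rack between -0.045 and -0.019 m or y of squat_jar in the frame of sample_rack between -0.109 and -0.083 m) and x of squat_jar in the frame of sample_rack between -0.013 and 0.013 m and z of squat_jar in the frame of sample_rack between 0.002 and 0.014 m and distance of squat_jar from where it was at the start of the episode between 0.303 and 0.367 m and (y of slim_vial in the frame of sample_rack between 0.083 and 0.109 m or y of slim_vial in the frame of sample_rack between 0.019 and 0.045 m or y of slim_vial in the frame of sample_rack between -0.045 and -0.019 m or y of slim_vial in the frame of sample_rack between -0.109 and -0.083 m) and x of slim_vial in the frame of sample_rack between -0.013 and 0.013 m and z of slim_vial in the frame of sample_rack between 0.002 and 0.014 m and distance of slim_vial from where it was at the start of the episode between 0.303 and 0.367 m and (y of square_bottle in the frame of sample_rack between 0.083 and 0.109 m or y of square_bottle in the frame of sample_rack between 0.019 and 0.045 m or y of square_bottle in the frame of sample_rack between -0.045 and -0.019 m or y of square_bottle in the frame of sample_rack between -0.109 and -0.083 m) and x of square_bottle in the frame of sample_rack between -0.013 and 0.013 m and z of square_bottle in the frame of sample_rack between 0.002 and 0.014 m and distance of square_bottle from where it was at the start of the episode between 0.303 and 0.367 m and distance of each of beaker, steel_weight from where it was at the start of the episode below 0.02 m and angle between each of beaker, steel_weight's own z axis and vertical below 0.15 rad); the robot touches nothing.
It fails at once if a sample is tipped by more than 40 degrees (angle between any of tall_bottle, squat_jar, slim_vial, square_bottle's own z axis and vertical above 0.7 rad).
It fails at once if a sample is dropped (falls free from more than about 30 mm) ((linear speed of tall_bottle above 0.8 m/s and contact force between tall_bottle and the fingers below 0.05 N) or (linear speed of squat_jar above 0.8 m/s and contact force between squat_jar and the fingers below 0.05 N) or (linear speed of slim_vial above 0.8 m/s and contact force between slim_vial and the fingers below 0.05 N) or (linear speed of square_bottle above 0.8 m/s and contact force between square_bottle and the fingers below 0.05 N)).
It fails at once if the beaker is shifted by more than 20 mm or upset (distance of beaker from where it was at the start of the episode above 0.02 m or angle between beaker's own z axis and vertical above 0.15 rad).
It fails at once if the steel weight is shifted by more than 20 mm or upset (distance of steel_weight from where it was at the start of the episode above 0.02 m or angle between steel_weight's own z axis and vertical above 0.15 rad).
It also fails if it takes over 106 s, if anything falls off the work surface, if the arm or the gripper's body presses on something with over 40 N, if the wrist force passes 120 N, or if a joint passes its speed limit or range.

ROBOT

A 6-joint arm with a two-finger parallel gripper is mounted at the origin on the work surface. World frame = base frame: x ahead of the robot, y to its left, z up, the work surface at z = 0. Lengths are in m, angles in rad, forces in N, time in s.
With the tool pointing down it reaches from about 0.3 to 0.85 m from the base axis. Payload 5.4 kg.
Tool frame: the origin (TCP) lies midway between the tips of the shut fingers; the grasp point (between the pads) lies 19 mm behind it; z points along the fingers, x is the direction in which the jaws open and shut, and the axes are right-handed (so a half turn about z gives the same grasp; the last joint's range is limited). The gripper opens to 85 mm and grips with 20 to 120 N. Pads are 22 mm wide; open, the fingers measure 114 mm over their backs; the gripper's body (76 mm by 85 mm) begins 54 mm behind the grasp point. The pads swing forward as they close: fully open they stand 13 mm farther back than shut.
Start: joints at [-1.491, 0.158, 1.597, -0, 1.386, -0.21], TCP at [0.164, -0.551, 0.231] pointing down, gripper open.
Joint ranges: [-2.91, 2.91], [-0.94, 2.29], [0.18, 2.7], [-1.29, 4.43], [0.17, 2.64], [-3, 3]. Speed limits (rad/s): [2.57, 2.57, 3.14, 3.14, 3.14, 3.14].

INTERFACE

Orientations are given as a rotation vector (axis times angle).
In Python, from station import read_state, eyes, manip gives the robot as it stands.
- The arm moves only by the tool apply_moves, never from a script. Its argument "commands" is a list of rows, each a list of 7 numbers: the shift along the tool's x, y, z in mm, then the turn, a rotation vector about the tool's x, y, z in rad, then the opening, from -1 (shut) to 1 (fully open), so that 0 is half open. A call has 1 to 5 rows; each row shifts and turns the pose as measured when the row begins, along the tool's axes as they then stand; what a row does not reach is not made up. A row lasts 1/8 s, in which the tool goes at most 62.5 mm and 10.7 degrees, less where a joint would pass 70% of its speed; a pose out of reach is approached as far as the arm can. A call with a gripper value outside its range is refused whole. The fingers move at their own pace and stop on an object; the grip force is fixed at half the most. Time passes only in rows, so rows that do not move let the fingers close. It gives the time, the measured TCP pose, the force and the opening at its end, in the units of the state.
- read_state(): the state, without advancing time (a new reading comes with each control period).
- eyes.get_image(name): name is "scene" or "side" or "wrist"; returns the picture (400x640x3 uint8, blue, green, red); there is no depth.
- eyes.calibration(name): a dict with "K" (3x3 intrinsics, pixels), "R" (3x3) and "t" (3): a world point X has camera coordinates R X + t. Camera axes: x right, y down, z forward; pixel columns grow to the right and rows downward; lengths in m; the calibration is good to about 2 mm. A picture is of the moment at which its call begins: read the wrist's pose just before it. calibration takes no time and is no camera call; for the wrist camera it gives the pose at the moment of the call.
- manip.hand_in(): hands the job in, once; it reports no verdict.
The state is a dict: "time": time; "joints": joint angles; "qvel": joint speeds; "joint_torque": joint torques, N m; "position": TCP position; "orientation": TCP orientation; "force": force on the tool from outside, world axes, zero at the start; "wrist_torque": the same for the moment, N m; "finger_gap": finger opening in m.
Only numpy, scipy, OpenCV 4.12 (cv2) and the standard library are available. Lean on these libraries where they do the work, as an engineer would, in place of code of your own. Each camera call takes 0.05 s, during which the arm holds its last target.

## Working session

There is one attempt and no reset: what is moved stays moved. The work goes in short steps, Python scripts to look and compute and a tool call to move; the robot and the scene stay as the last step left them, time stands still between calls to the robot, and variables do not carry over. Pictures are saved under pics/ and viewed, and the job is handed in when it is done.

Besides the shell and the picture viewer there is one more tool, called after "Emit:" as name(argument=value, ...), one argument or row to a line, values as JSON. apply_moves: Moves the arm, as the interface text tells. Its arguments: {"type":"object","properties":{"commands":{"type":"array"}},"required":["commands"]}

```bash
ls; mkdir -p pics; python3 - <<'E'
from station import read_state, eyes, manip
import cv2
s=read_state(); print(s)
for n in ("scene","side","wrist"):
    c=eyes.calibration(n); print(n,c)
    cv2.imwrite(f"pics/{n}0.png",eyes.get_image(n))
E
```

```text
pics
{'time': 0.0, 'joints': array([-1.49113444e+00,  1.59088974e-01,  1.59827411e+00,  1.03581222e-05,
        1.38618439e+00, -2.10118451e-01]), 'qvel': array([-0.00193414,  0.00081436, -0.00042712, -0.00137118,  0.00100926,
        0.00027211]), 'joint_torque': array([ 1.75522346e-04, -3.96000409e+01, -3.31429589e+01,  2.27165572e-05,
        8.58904794e-03, -8.74348359e-06]), 'position': array([ 0.16422408, -0.5504078 ,  0.2302735 ]), 'orientation': array([-2.51771888e+00,  1.87654452e+00,  2.01214653e-03]), 'force': array([ 0.44505966, -0.24865737, -0.39902405]), 'wrist_torque': array([-0.00920507,  0.01084478, -0.04950566]), 'finger_gap': 0.08563120403023976}
scene {'K': array([[389.69440773,   0.        , 314.75516232],
       [  0.        , 389.69440773, 200.59213759],
       [  0.        ,   0.        ,   1.        ]]), 'R': array([[ 0.11415707,  0.993394  , -0.0116847 ],
       [ 0.73694775, -0.09256313, -0.66958202],
       [-0.66624033,  0.06782651, -0.74264621]]), 't': array([-0.06236926, -0.36671228,  1.16948707])}
side {'K': array([[412.72298247,   0.        , 321.99990802],
       [  0.        , 412.72298247, 204.77765369],
       [  0.        ,   0.        ,   1.        ]]), 'R': array([[ 0.98236222, -0.18597346, -0.01945107],
       [-0.13483237, -0.63244118, -0.76278332],
       [ 0.1295558 ,  0.75195214, -0.64636156]]), 't': array([-0.52671283,  0.10671339,  0.91420324])}
wrist {'K': array([[353.45196381,   0.        , 317.62252814],
       [  0.        , 353.45196381, 204.83101328],
       [  0.        ,   0.        ,   1.        ]]), 'R': array([[ 0.28622302, -0.9581613 , -0.00181869],
       [-0.92509936, -0.27684005,  0.25990529],
       [-0.24953468, -0.07270841, -0.9656324 ]]), 't': array([-0.57422765, -0.03462797,  0.37957341])}
```

View pics/scene0.png

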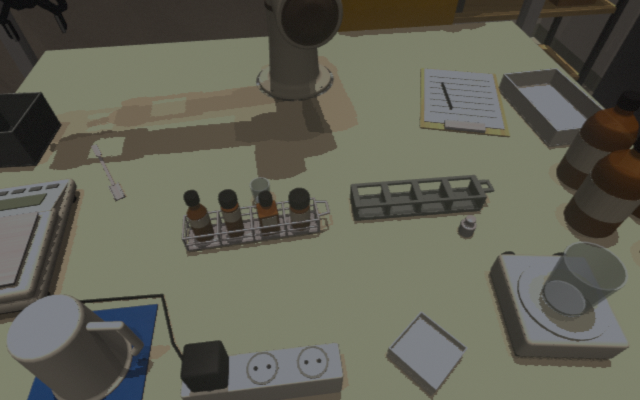

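View pics/side0.png

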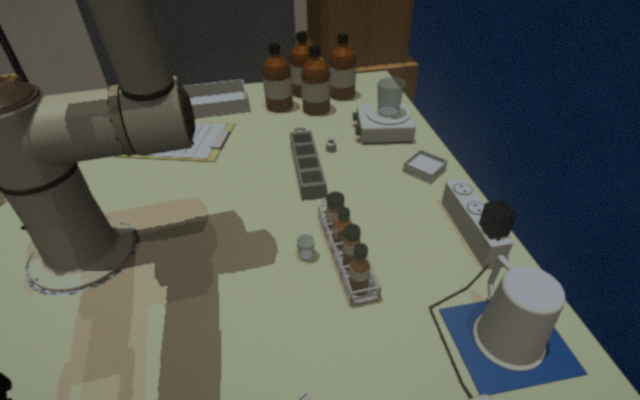

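View pics/wrist0.png

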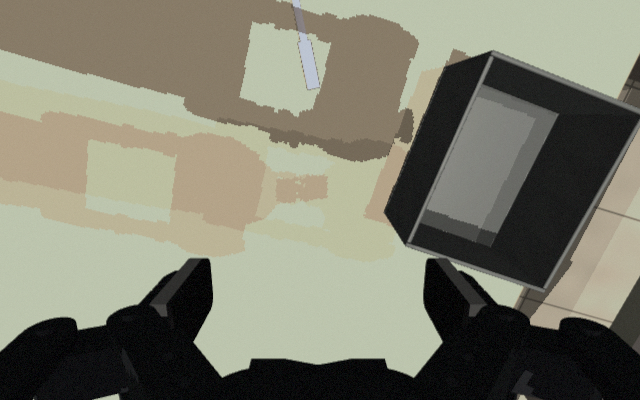

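Scene view: the carrier's loop end is at (328,209). From the loop, the samples run jar (300,200), square bottle (266,203), vial (230,203), tall bottle (195,205). The rack's tab is at (490,186), the beaker at (261,188) and the weight at (468,226). I'll zoom in next.

```bash
cat > h.py <<'E'
import numpy as np, cv2
from station import read_state, eyes, manip
def ray(c,u,v):
    d=c["R"].T@np.linalg.inv(c["K"])@np.array([u,v,1.]); o=-c["R"].T@c["t"]; return o,d/np.linalg.norm(d)
def plane(c,u,v,z):
    o,d=ray(c,u,v); return o+d*(z-o[2])/d[2]
def tri(c1,p1,c2,p2):
    o1,d1=ray(c1,*p1);o2,d2=ray(c2,*p2)
    s=np.linalg.lstsq(np.c_[d1,-d2],o2-o1,rcond=None)[0]
    a=o1+d1*s[0];b=o2+d2*s[1]; return (a+b)/2,np.linalg.norm(a-b)
def proj(c,X):
    q=c["K"]@(c["R"]@np.asarray(X)+c["t"]); return q[:2]/q[2]
E
python3 - <<'E'
import cv2
a=cv2.imread("pics/scene0.png")
cv2.imwrite("pics/s1.png",cv2.resize(a[170:260,170:350],None,fx=4.4,fy=4.4,interpolation=cv2.INTER_CUBIC))
cv2.imwrite("pics/s2.png",cv2.resize(a[165:245,340:510],None,fx=4.6,fy=4.6,interpolation=cv2.INTER_CUBIC))
b=cv2.imread("pics/side0.png")
cv2.imwrite("pics/s3.png",cv2.resize(b[120:310,280:400],None,fx=3.1,fy=3.1,interpolation=cv2.INTER_CUBIC))
E
```

```text
(no output)
```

View pics/s1.png

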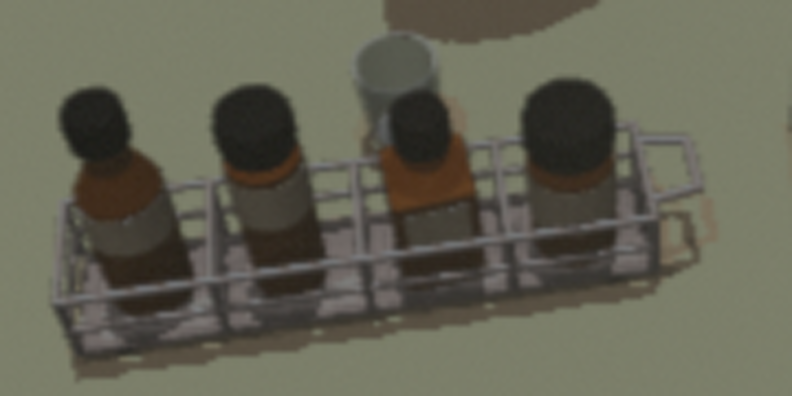

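View pics/s2.png

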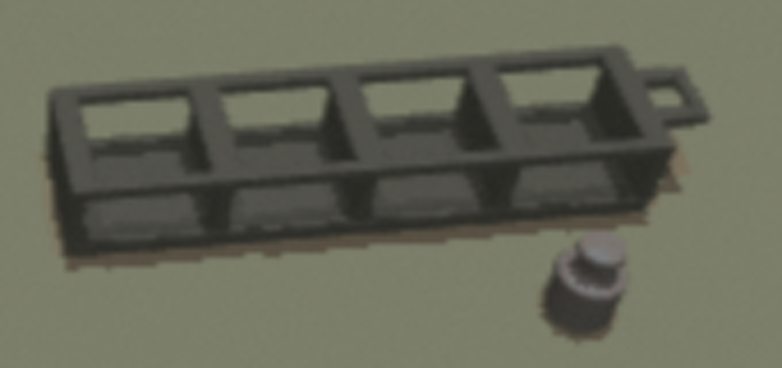

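View pics/s3.png

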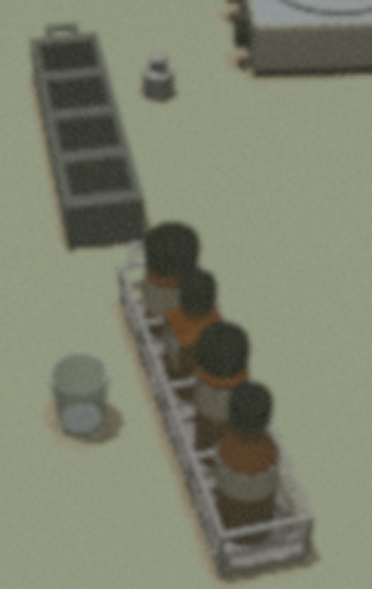

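```bash
python3 - <<'E'
from h import *
np.set_printoptions(precision=4,suppress=True)
cs=eyes.calibration("scene");cd=eyes.calibration("side")
A=lambda x,y:(170+x/4.4,170+y/4.4)
B=lambda x,y:(340+x/4.6,165+y/4.6)
C=lambda x,y:(280+x/3.1,120+y/3.1)
for n,p,q in [("tall",(95,112),(251,398)),("vial",(254,115),(222,342)),("sq",(418,112),(198,283)),("jar",(568,108),(172,242))]:
    print(n,*tri(cs,A(*p),cd,C(*q)))
print("carrier");P=[plane(cs,*A(*p),.046) for p in [(65,205),(635,130),(655,218),(55,300)]]
for p in P: print(p)
P=np.array(P);print(P.mean(0),np.linalg.norm(P[1]-P[0]),np.linalg.norm(P[2]-P[1]))
print("rack")
R=[]
for p,q in zip([(50,92),(625,47),(672,145),(72,193)],[(66,208),(33,42),(98,36),(140,195)]):
    X,e=tri(cs,B(*p),cd,C(*q)); print(X,e,plane(cs,*B(*p),.044),plane(cd,*C(*q),.044)); R.append(plane(cs,*B(*p),.044))
print("beaker",plane(cs,*A(396,65),.05),plane(cd,*C(80,370),.05))
print("weight",plane(cs,*B(603,250),.044),plane(cd,*C(157,62),.044))
R=np.array(R);print(R.mean(0))
for Q in(P,R):
  d=(Q[1]-Q[0]+Q[2]-Q[3]); print("yaw of y axis",np.arctan2(-d[0],d[1]))
from scipy.spatial.transform import Rotation as Ro
print(Ro.from_rotvec(read_state()["orientation"]).as_matrix())
c=eyes.calibration("wrist");s=read_state();M=Ro.from_rotvec(s["orientation"]).as_matrix()
print("cam in tool",M.T@(-c["R"].T@c["t"]-s["position"]),M.T@c["R"].T)
E
```

```text
tall [ 0.5676 -0.2203  0.1199] 0.001928674982808627
vial [ 0.5658 -0.1592  0.1079] 0.0017781630031968312
sq [ 0.5657 -0.0931  0.1005] 0.0021930772875442166
jar [ 0.5607 -0.0312  0.088 ] 0.004174610479769002
carrier
[ 0.5496 -0.2523  0.046 ]
[0.5367 0.0008 0.046 ]
[0.5889 0.0035 0.046 ]
[ 0.6018 -0.2509  0.046 ]
[ 0.5692 -0.1247  0.046 ] 0.2534502044312803 0.05230515127481453
rack
[0.5007 0.0815 0.0407] 0.00020068656146560713 [0.5039 0.0806 0.044 ] [0.5002 0.0774 0.044 ]
[0.5074 0.3472 0.0399] 0.00469659242247945 [0.5086 0.3468 0.044 ] [0.5075 0.3361 0.044 ]
[0.5694 0.3432 0.0407] 0.0046410286830044735 [0.5696 0.3433 0.044 ] [0.5692 0.3336 0.044 ]
[0.5615 0.0809 0.0427] 0.003578140646718262 [0.5645 0.0794 0.044 ] [0.5604 0.0816 0.044 ]
beaker [ 0.4856 -0.1058  0.05  ] [ 0.4821 -0.1086  0.05  ]
weight [0.6226 0.2913 0.044 ] [0.6142 0.2757 0.044 ]
[0.5367 0.2125 0.044 ]
yaw of y axis 0.050835514758098
yaw of y axis -0.018376795437227998
[[ 0.2858 -0.9583 -0.0001]
 [-0.9583 -0.2858  0.0015]
 [-0.0015 -0.0003 -1.    ]]
cam in tool [ 0.0002 -0.0654 -0.1441] [[ 1.      0.0005  0.    ]
 [-0.0005  0.9655  0.2603]
 [ 0.0001 -0.2603  0.9655]]
```

```bash
cat >> h.py <<'E'
from scipy.spatial.transform import Rotation as Ro
def plan(target,yaw=0.,step=50.,grip=1,start=None):
    """print rows (tool axes) from current pose to target, straight line"""
    s=read_state() if start is None else start
    p=np.array(s["position"]);M=Ro.from_rotvec(s["orientation"])
    T=Ro.from_matrix(np.array([[np.cos(yaw),np.sin(yaw),0],[np.sin(yaw),-np.cos(yaw),0],[0,0,-1.]]))
    dr=(M.inv()*T).as_rotvec(); D=(np.array(target)-p)
    n=int(max(1,np.ceil(np.linalg.norm(D)*1000/step),np.ceil(np.linalg.norm(dr)/.18)))
    for i in range(n):
        v=M.inv().apply(D/n)*1000
        print([round(float(x),1) for x in v]+[round(float(x),3) for x in dr/n]+[grip])
        M=M*Ro.from_rotvec(dr/n)
E
python3 -c "
from h import *
plan([.566,-.10,.30])"
```

```text
[-24.4, -39.5, -5.3, -0.0, 0.0, -0.099, 1]
[-20.4, -41.7, -5.3, -0.0, 0.0, -0.099, 1]
[-16.2, -43.5, -5.3, -0.0, 0.0, -0.099, 1]
[-11.8, -44.9, -5.3, -0.0, 0.0, -0.099, 1]
[-7.3, -45.9, -5.3, -0.0, 0.0, -0.099, 1]
[-2.8, -46.4, -5.3, -0.0, 0.0, -0.099, 1]
[1.8, -46.4, -5.3, -0.0, 0.0, -0.099, 1]
[6.3, -46.0, -5.3, -0.0, 0.0, -0.099, 1]
[10.8, -45.2, -5.3, -0.0, 0.0, -0.099, 1]
[15.2, -43.9, -5.3, -0.0, 0.0, -0.099, 1]
[19.5, -42.2, -5.3, -0.0, 0.0, -0.099, 1]
[23.5, -40.0, -5.3, -0.0, 0.0, -0.099, 1]
[27.3, -37.5, -5.3, -0.0, 0.0, -0.099, 1]
```

Emit:
apply_moves(
  commands=[
    [-24,-40,-5,0,0,-0.1,1],
    [-20,-42,-5,0,0,-0.1,1],
    [-16,-44,-5,0,0,-0.1,1],
    [-12,-45,-5,0,0,-0.1,1],
    [-7,-46,-5,0,0,-0.1,1],
  ],
)

```text
time: 0.78
position: [0.321, -0.3724, 0.2542]
orientation: [-2.907, 1.18, 0.004]
force: [0.6, 0.4, 0.2]
finger_gap: 0.0857
```

Emit:
apply_moves(
  commands=[
    [-3,-46,-5,0,0,-0.1,1],
    [2,-46,-5,0,0,-0.1,1],
    [6,-46,-5,0,0,-0.1,1],
    [11,-45,-5,0,0,-0.1,1],
    [15,-44,-5,0,0,-0.1,1],
  ],
)

```text
time: 1.4
position: [0.4737, -0.1884, 0.2797]
orientation: [-3.111, 0.398, 0.004]
force: [1.0, 0.0, -0.1]
finger_gap: 0.0853
```

```bash
python3 -c "
from h import *
print(read_state())
plan([.566,-.10,.30])"
```

```text
{'time': 1.4, 'joints': array([-0.61842097, -0.03978202,  1.70872483,  0.00396355,  1.47733782,
       -0.36408457]), 'qvel': array([ 7.82614529e-01,  2.42519692e-01, -3.12675501e-01,  6.11659394e-04,
        6.79167445e-02, -4.00577105e-02]), 'joint_torque': array([ -3.41678537, -34.02740836, -32.49698281,   0.05529998,
         0.10940789,   0.04831799]), 'position': array([ 0.47365359, -0.18838501,  0.27966452]), 'orientation': array([-3.11050256,  0.3983025 ,  0.00356305]), 'force': array([ 1.03319491,  0.02935737, -0.06365297]), 'wrist_torque': array([-0.03129923,  0.01647476,  0.02065228]), 'finger_gap': 0.08534417835683124}
[22.3, -36.3, -6.7, -0.002, 0.001, -0.085, 1]
[25.3, -34.3, -6.7, -0.002, 0.001, -0.085, 1]
[28.2, -32.0, -6.7, -0.002, 0.001, -0.085, 1]
```

Emit:
apply_moves(
  commands=[
    [22,-36,-7,0,0,-0.085,1],
    [25,-34,-7,0,0,-0.085,1],
    [28,-32,-7,0,0,-0.085,1],
    [0,0,0,0,0,0,1],
  ],
)

```text
time: 1.9
position: [0.5682, -0.0937, 0.3007]
orientation: [-3.135, -0.022, 0.004]
force: [0.2, -0.6, 0.3]
finger_gap: 0.0856
```

```bash
cat > shot.py <<'E'
from h import *
import sys,pickle
n=sys.argv[1]; s=read_state(); c=eyes.calibration("wrist"); im=eyes.get_image("wrist")
pickle.dump((s,c),open(f"pics/{n}.pkl","wb")); cv2.imwrite(f"pics/{n}.png",im)
print(s["time"],s["position"],s["orientation"],abs(s["qvel"]).max())
E
python3 shot.py w1; python3 -c "
from h import *
plan([.566,-.04,.30])"
```

```text
1.9 [ 0.56816304 -0.09374945  0.30065023] [-3.1347633  -0.02210201  0.00411904] 0.028828272791183034
[-0.3, -27.4, 0.3, -0.003, 0.002, 0.006, 1]
[-0.5, -27.4, 0.2, -0.003, 0.002, 0.006, 1]
```

View pics/w1.png

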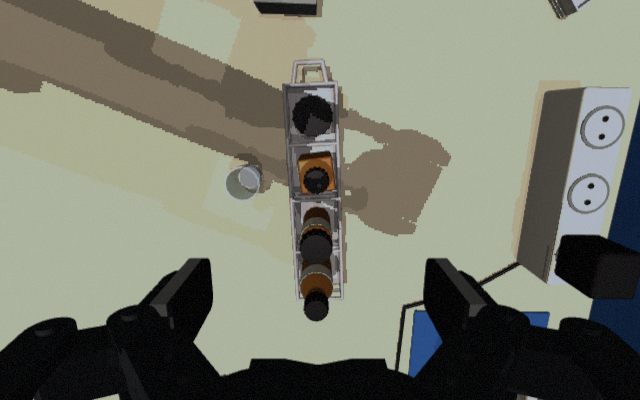

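Wrist view: caps at jar (313,116), square (316,181), vial (315,245), tall (316,304), and the loop at (311,70). I'll take a second view from further back.

Emit:
apply_moves(
  commands=[
    [0,30,0,0,0,0,1],
    [0,30,0,0,0,0.01,1],
    [0,0,0,0,0,0,1],
  ],
)

```text
time: 2.33
position: [0.5657, -0.1575, 0.2983]
orientation: [-3.135, 0.002, 0.011]
force: [-0.3, 0.7, -0.2]
finger_gap: 0.0851
```

```bash
python3 shot.py w2; cat > caps.py <<'E'
from h import *
import pickle,sys
np.set_printoptions(precision=4,suppress=True)
def blobs(n,out=None):
    im=cv2.imread(f"pics/{n}.png"); g=im.max(2)
    m=((g<50)*255).astype(np.uint8); m[:,:270]=0;m[:,365:]=0;m[335:]=0
    m=cv2.morphologyEx(m,cv2.MORPH_OPEN,np.ones((5,5)))
    k,l,st,ce=cv2.connectedComponentsWithStats(m)
    return [(st[i],ce[i]) for i in range(1,k) if st[i][4]>150],m
if __name__=="__main__":
  for n in sys.argv[1:]:
    b,m=blobs(n)
    for s,c in b: print(n,s,c)
    im=cv2.imread(f"pics/{n}.png")[40:370,250:390]; mm=cv2.cvtColor(m,cv2.COLOR_GRAY2BGR)[40:370,250:390]
    cv2.imwrite(f"pics/{n}c.png",cv2.resize(np.hstack([im,mm]),None,fx=1.8,fy=1.8,interpolation=cv2.INTER_CUBIC))
E
python3 caps.py w1 w2
```

```text
2.325 [ 0.56566723 -0.15754669  0.29827084] [-3.13460405e+00  1.78051765e-03  1.12350534e-02] 0.02157281879242562
w1 [270   3  46  12 474] [292.2257   8.4895]
w1 [ 293   96   40   37 1083] [312.0416 113.3213]
w1 [304 169  25  24 420] [316.85   181.7571]
w1 [306 208  23  12 200] [317.38 213.15]
w1 [ 300  229   32   38 1014] [315.785  247.6479]
w1 [305 288  23  33 635] [316.0031 304.2567]
w2 [297  23  33  28 598] [313.8746  36.0067]
w2 [308 102  24  25 385] [320.574  112.7325]
w2 [304 169  33  34 907] [320.0904 185.8677]
w2 [310 205  24  11 191] [321.8534 209.8534]
w2 [309 233  25  31 633] [321.1137 248.1927]
```

View pics/w2.png

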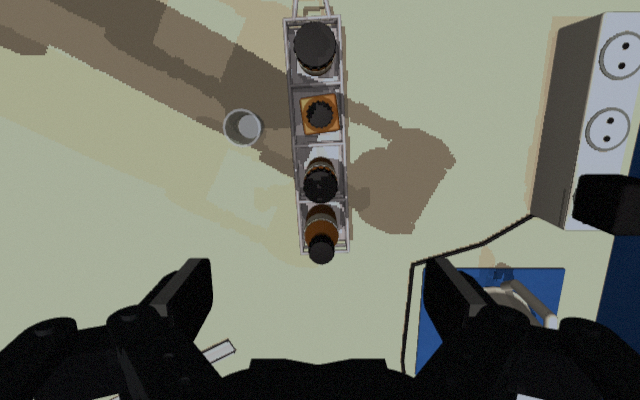

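View pics/w1c.png

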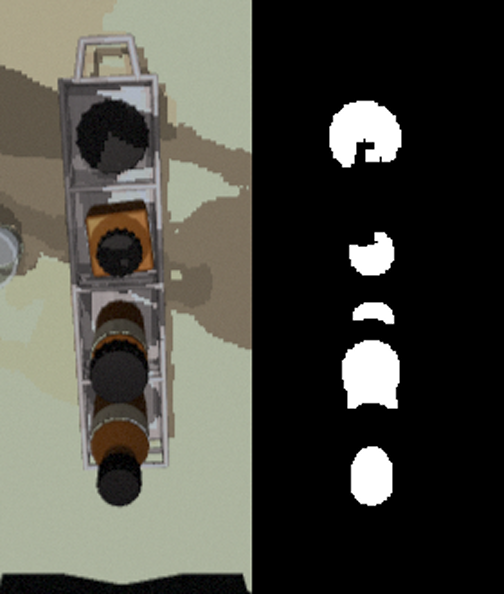

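```bash
python3 - <<'E'
import cv2,numpy as np
out=[]
for n,rows in (("w1",[(312,116),(316,181),(316,248),(316,304)]),("w2",[(315,45),(320,114),(320,186),(321,248)])):
    im=cv2.imread(f"pics/{n}.png")
    r=[]
    for u,v in rows:
        c=im[v-25:v+25,u-24:u+24]; c=np.clip(c.astype(float)*2,0,255).astype(np.uint8)
        c=cv2.resize(c,None,fx=4,fy=4,interpolation=cv2.INTER_CUBIC)
        for k in range(0,50,10):
            cv2.line(c,(k*4,0),(k*4,199),(0,255,255),1); cv2.line(c,(0,k*4),(191,k*4),(0,255,255),1)
        r.append(c)
    out.append(np.hstack(r))
cv2.imwrite("pics/capgrid.png",np.vstack(out))
E
```

```text
(no output)
```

View pics/capgrid.png

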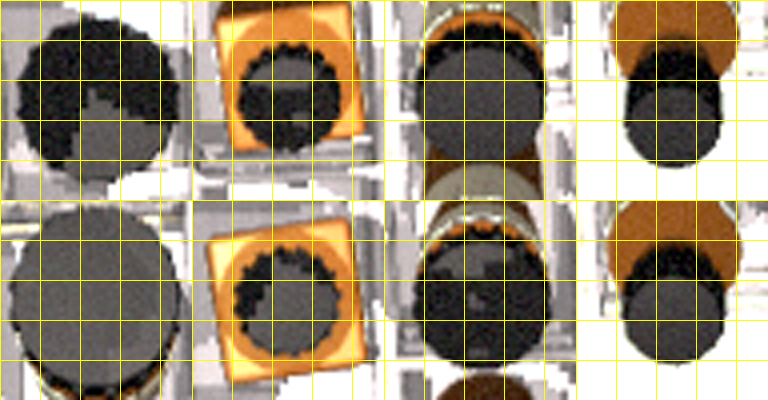

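```bash
python3 - <<'E'
from h import *
import pickle
np.set_printoptions(precision=4,suppress=True)
s1,c1=pickle.load(open("pics/w1.pkl","rb"));s2,c2=pickle.load(open("pics/w2.pkl","rb"))
D=dict(jar=((313,115.75),(315,42.25),.092),sq=((316.25,181.25),(320,114.25),.105),vial=((316.25,249),(320.5,186.25),.114),tall=((316.5,310),(321.5,253),.126))
for k,(a,b,z) in D.items():
    print(k,*tri(c1,a,c2,b),plane(c1,*a,z),plane(c2,*b,z))
im=cv2.imread("pics/w2.png")
plan([.563,-.033,.20])
E
```

```text
jar [ 0.562  -0.0326  0.1007] 0.00040019154998149203 [ 0.562  -0.0327  0.092 ] [ 0.5616 -0.031   0.092 ]
sq [ 0.5662 -0.0948  0.1037] 0.00019870483762690448 [ 0.5661 -0.0946  0.105 ] [ 0.5663 -0.0948  0.105 ]
vial [ 0.567  -0.1601  0.1183] 0.00023041364075425882 [ 0.5671 -0.1618  0.114 ] [ 0.5668 -0.161   0.114 ]
tall [ 0.5681 -0.2258  0.1214] 0.00033119040727821385 [ 0.5682 -0.223   0.126 ] [ 0.5679 -0.2239  0.126 ]
[-0.5, -30.7, 24.8, -0.002, 0.002, 0.0, 1]
[-0.6, -30.7, 24.8, -0.002, 0.002, 0.0, 1]
[-0.6, -30.8, 24.7, -0.002, 0.002, 0.0, 1]
[-0.6, -30.8, 24.6, -0.002, 0.002, 0.0, 1]
```

```bash
python3 -c "
from h import *
plan([.537,.21,.30],step=58)"
```

```text
[-4.1, -52.4, 0.2, -0.001, 0.001, 0.0, 1]
[-4.1, -52.4, 0.1, -0.001, 0.001, 0.0, 1]
[-4.1, -52.4, 0.1, -0.001, 0.001, 0.0, 1]
[-4.1, -52.4, 0.0, -0.001, 0.001, 0.0, 1]
[-4.1, -52.4, -0.1, -0.001, 0.001, 0.0, 1]
[-4.1, -52.4, -0.1, -0.001, 0.001, 0.0, 1]
[-4.1, -52.4, -0.2, -0.001, 0.001, 0.0, 1]
```

Emit:
apply_moves(
  commands=[
    [-4,-52,0,-0.001,0.001,0,1],
    [-4,-52,0,-0.001,0.001,0,1],
    [-4,-52,0,-0.001,0.001,0,1],
    [-4,-52,0,-0.001,0.001,0,1],
    [-4,-52,0,-0.001,0.001,0,1],
  ],
)

```text
time: 3.0
position: [0.5431, 0.1097, 0.2992]
orientation: [-3.137, 0.012, 0.005]
force: [1.1, -0.1, -1.4]
finger_gap: 0.0855
```

Emit:
apply_moves(
  commands=[
    [-4,-52,0,-0.001,0.001,0,1],
    [-4,-50,0,-0.001,0.001,0,1],
    [0,0,0,0,0,0,1],
  ],
)

```text
time: 3.38
position: [0.5319, 0.2196, 0.2995]
orientation: [-3.138, 0.004, 0.004]
force: [-0.1, -0.5, 0.5]
finger_gap: 0.0856
```

```bash
python3 shot.py r1
```

```text
3.375 [0.53193137 0.21958424 0.29953871] [-3.13795981  0.00357367  0.00359647] 0.03201433548637954
```

Emit:
apply_moves(
  commands=[
    [0,40,0,0,0,0,1],
    [0,40,0,0,0,0,1],
    [0,0,0,0,0,0,1],
  ],
)

```text
time: 3.8
position: [0.531, 0.134, 0.299]
orientation: [-3.14, 0.008, 0.004]
force: [-0.1, -0.1, 0.7]
finger_gap: 0.0853
```

```bash
python3 shot.py r2
```

```text
3.8 [0.53102599 0.13396919 0.29902236] [-3.13987061  0.00841527  0.00431477] 0.02350438157778983
```

View pics/r1.png

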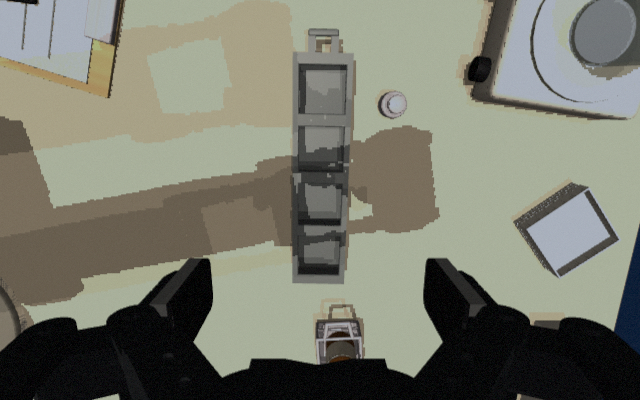

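View pics/r2.png

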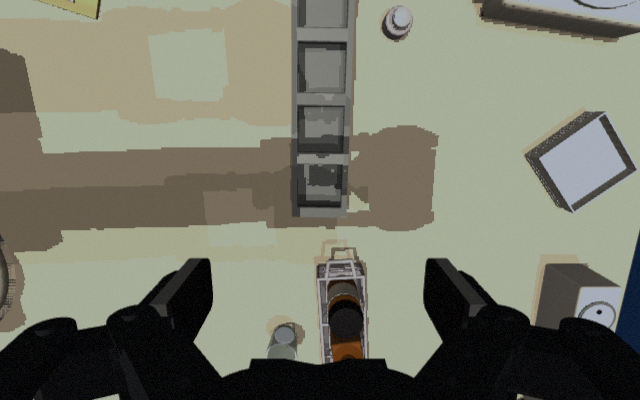

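The full rack is visible in r1, with its outline running from (294,53) to (344,283) and the tab at (323,40). In r2 the near end is at v≈213. Next I'll enlarge both for the corner pixels.

```bash
python3 - <<'E'
import cv2,numpy as np
for n,(v0,v1) in (("r1",(40,295)),("r2",(0,225))):
    im=cv2.imread(f"pics/{n}.png")[v0:v1,275:370]
    c=np.clip(im.astype(float)*1.4,0,255).astype(np.uint8)
    # split in two halves side by side
    h=(v1-v0+1)//2
    halves=[c[:h],c[h-1:h-1+h]]
    halves=[cv2.resize(x,None,fx=4.2,fy=4.2,interpolation=cv2.INTER_CUBIC) for x in halves]
    for k,x in enumerate(halves):
        for q in range(0,95,10):
            cv2.putText(x,str(275+q),(int(q*4.2),9),0,.3,(0,0,255),1); cv2.line(x,(int(q*4.2),0),(int(q*4.2),600),(0,255,255),1)
        for q in range(0,h,10):
            cv2.putText(x,str(v0+k*(h-1)+q),(0,int(q*4.2)+4),0,.3,(0,0,255),1); cv2.line(x,(0,int(q*4.2)),(400,int(q*4.2)),(0,255,255),1)
    m=min(x.shape[0] for x in halves)
    cv2.imwrite(f"pics/{n}g.png",np.hstack([x[:m] for x in halves]))
E
```

```text
(no output)
```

View pics/r1g.png

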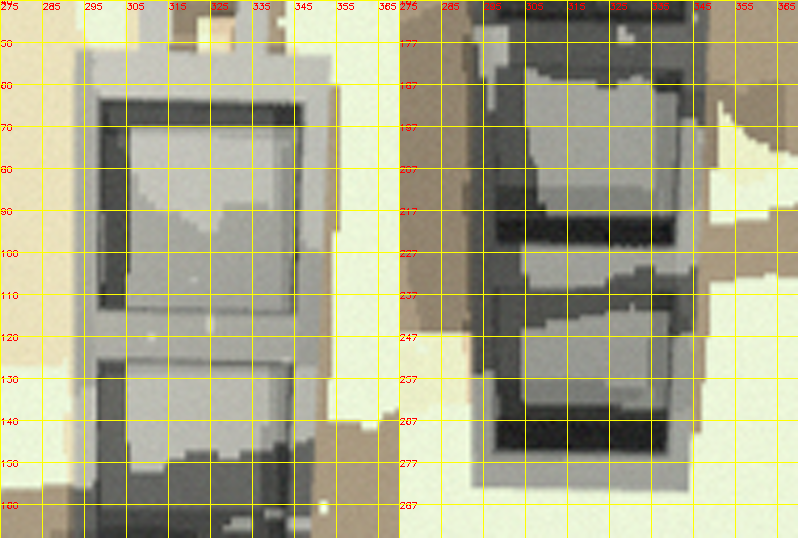

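View pics/r2g.png

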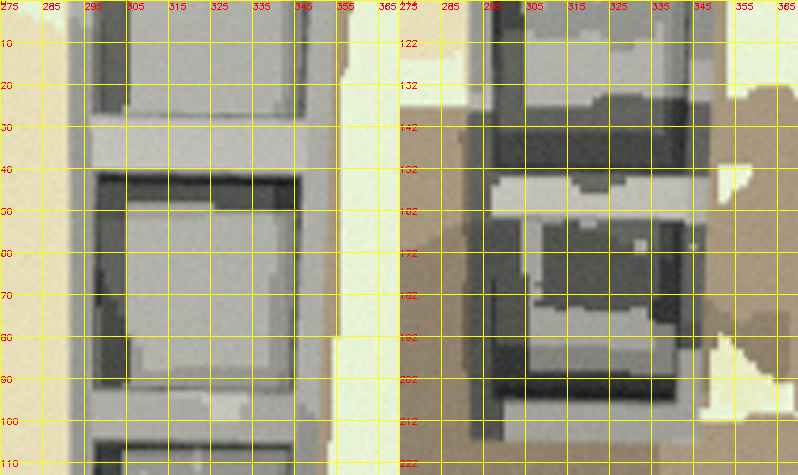

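```bash
python3 - <<'E'
from h import *
import pickle
np.set_printoptions(precision=4,suppress=True)
s1,c1=pickle.load(open("pics/r1.pkl","rb"));s2,c2=pickle.load(open("pics/r2.pkl","rb"))
print("z BL",*tri(c1,(292,283),c2,(292,216.4)));print("BR",*tri(c1,(344,283.7),c2,(346,216.5)));print("opnear L",*tri(c1,(297.6,274.8),c2,(297.5,207.7)));print("bar12",*tri(c1,(298,114.5),c2,(297,27.5)))
C=np.array([plane(c1,*p,.044) for p in [(293,51.5),(353.5,53),(344,283.7),(292,283)]]);print(C)
print("len",np.linalg.norm(C[0]-C[3]),np.linalg.norm(C[1]-C[2]),"w",np.linalg.norm(C[0]-C[1]),np.linalg.norm(C[2]-C[3]))
ctr=C.mean(0);d=C[0]-C[3]+C[1]-C[2];yaw=np.arctan2(-d[0],d[1]);print(ctr,yaw)
for k in (96,32,-32,-96): print(k,ctr[:2]+k/1000*np.array([-np.sin(yaw),np.cos(yaw)]))
print("open1 edges",plane(c1,322,63.5,.044),plane(c1,321,114.5,.044),"open4 bottom",plane(c1,318,274.8,.044))
print("r2: bar12",plane(c2,320,33.7,.044),"bar23",plane(c2,320,98.7,.044),"bar34",plane(c2,320,158.7,.044), "LR at bar12",plane(c2,291.5,33,.044),plane(c2,355,33,.044))
print("weight top",*tri(c1,(396,103),c2,(401,18)))
plan([.562,-.032,.17],step=55)
E
```

```text
z BL [0.4995 0.0792 0.0466] 0.0005280140042007234
BR [0.563  0.0797 0.0494] 0.00045465981444779816
opnear L [0.5062 0.0891 0.0442] 8.626838346167103e-05
bar12 [0.5098 0.2809 0.048 ] 0.00023515146988862905
[[0.5055 0.345  0.044 ]
 [0.569  0.3434 0.044 ]
 [0.5637 0.0769 0.044 ]
 [0.499  0.0779 0.044 ]]
len 0.2671843282332758 0.2665473336899505 w 0.06355306426344967 0.06468023279400573
[0.5343 0.2108 0.044 ] -0.022201769007072467
96 [0.5364 0.3067]
32 [0.535  0.2428]
-32 [0.5336 0.1788]
-96 [0.5322 0.1148]
open1 edges [0.536  0.3331 0.044 ] [0.5349 0.2808 0.044 ] open4 bottom [0.5314 0.089  0.044 ]
r2: bar12 [0.5332 0.2758 0.044 ] bar23 [0.533  0.2113 0.044 ] bar34 [0.5328 0.1464 0.044 ] LR at bar12 [0.5037 0.2766 0.044 ] [0.5694 0.2762 0.044 ]
weight top [0.6191 0.2931 0.0307] 0.00027538218399815017
[8.0, 41.8, 32.1, -0.001, 0.001, -0.001, 1]
[8.0, 41.8, 32.2, -0.001, 0.001, -0.001, 1]
[7.9, 41.8, 32.2, -0.001, 0.001, -0.001, 1]
[7.8, 41.8, 32.2, -0.001, 0.001, -0.001, 1]
```

Emit:
apply_moves(
  commands=[
    [8,42,32,0,0,0,1],
    [8,42,32,0,0,0,1],
    [8,42,32,0,0,0,1],
    [8,41,32,0,0,0,1],
    [0,0,0,0,0,0,1],
  ],
)

```text
time: 4.47
position: [0.5638, -0.0336, 0.1683]
orientation: [-3.136, 0.004, -0.002]
force: [-0.1, 0.4, 0.5]
finger_gap: 0.0851
```

```bash
python3 shot.py j1; python3 -c "
from h import *
plan([.562,-.032,.06],step=30)"
```

```text
4.475 [ 0.56377925 -0.03359747  0.16831682] [-3.13620763e+00  4.25840157e-03 -2.48854010e-03] 0.04020035409300404
[-0.8, 0.0, 27.5, -0.001, -0.001, -0.0, 1]
[-0.8, -0.0, 27.5, -0.001, -0.001, -0.0, 1]
[-0.7, -0.0, 27.5, -0.001, -0.001, -0.0, 1]
[-0.7, -0.1, 27.5, -0.001, -0.001, -0.0, 1]
```

View pics/j1.png

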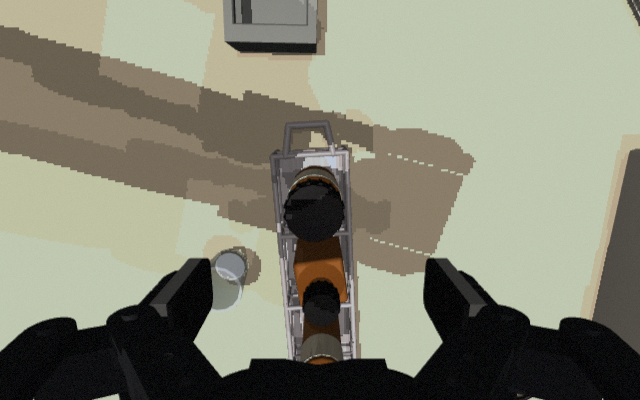

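```bash
python3 -c "
from h import *
import pickle
s,c=pickle.load(open('pics/j1.pkl','rb'))
print(plane(c,315,211,.092),proj(c,[.562,-.032,.092]))"
```

```text
[ 0.56203082 -0.031206    0.092     ] [314.95752665 212.17705658]
```

Three views agree, so I'll descend and grip.

Emit:
apply_moves(
  commands=[
    [-1,-1,27,0,-0.001,0,1],
    [-1,0,27,0,-0.001,0,1],
    [0,0,27,0,-0.001,0,1],
    [0,0,26,0,0,0,1],
    [0,0,0,0,0,0,1],
  ],
)

```text
time: 5.15
position: [0.5685, -0.0247, 0.0682]
orientation: [-3.137, -0.008, -0.022]
force: [0.1, 0.2, -0.1]
finger_gap: 0.0854
```

```bash
python3 -c "
from h import *
plan([.562,-.0315,.06],step=30)"
```

```text
[-6.6, 6.8, 8.1, -0.005, -0.014, 0.005, 1]
```

Emit:
apply_moves(
  commands=[
    [-7,7,8,-0.005,-0.014,0.005,1],
    [0,0,0,0,0,0,1],
  ],
)

```text
time: 5.4
position: [0.5633, -0.0314, 0.0629]
orientation: [3.14, 0.002, 0.006]
force: [-0.0, 0.4, -0.3]
finger_gap: 0.0853
```

```bash
python3 -c "
from h import *
plan([.562,-.0315,.06],step=30)"; python3 shot.py j2
```

```text
[-1.3, 0.1, 2.9, 0.002, -0.004, 0.001, 1]
5.4 [ 0.5633163  -0.03138022  0.0628955 ] [3.13983308e+00 1.92436271e-03 6.30743529e-03] 0.03638598214501014
```

View pics/j2.png

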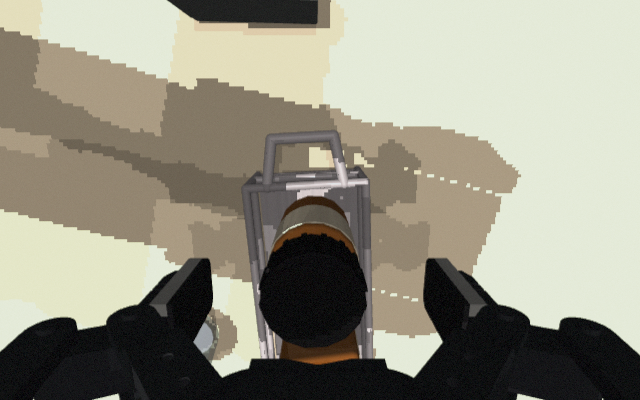

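Jar cap at (313,290), between the pads at u 210 and 425. I'll correct 1–2 mm and close.

Emit:
apply_moves(
  commands=[
    [-1.5,0,3,0,0,0,1],
    [0,0,0,0,0,0,-1],
    [0,0,0,0,0,0,-1],
    [0,0,0,0,0,0,-1],
    [0,0,0,0,0,0,-1],
  ],
)

```text
time: 6.08
position: [0.5638, -0.0319, 0.0625]
orientation: [3.139, 0.001, 0.014]
force: [0.1, 0.9, -0.0]
finger_gap: 0.0374
```

Emit:
apply_moves(
  commands=[
    [0,0,0,0,0,0,-1],
  ],
)

```text
time: 6.2
position: [0.5638, -0.0319, 0.0625]
orientation: [3.139, 0.001, 0.013]
force: [-0.4, -0.0, 0.9]
finger_gap: 0.0375
```

```bash
python3 -c "
from h import *
s=read_state();print(s['position'],s['finger_gap'],s['force']);plan([.562,-.0315,.14],step=20,grip=-1)"
```

```text
[ 0.56375787 -0.03189357  0.06246199] 0.03746306225773383 [-0.38498201 -0.03091102  0.89067885]
[-0.3, -0.0, -19.4, 0.001, -0.002, 0.0, -1]
[-0.3, -0.1, -19.4, 0.001, -0.002, 0.0, -1]
[-0.4, -0.1, -19.4, 0.001, -0.002, 0.0, -1]
[-0.4, -0.1, -19.4, 0.001, -0.002, 0.0, -1]
```

Emit:
apply_moves(
  commands=[
    [0,0,-15,0,0,0,-1],
    [0,0,-25,0,0,0,-1],
    [0,0,-25,0,0,0,-1],
    [0,0,-15,0,0,0,-1],
  ],
)

```text
time: 6.7
position: [0.5621, -0.0314, 0.1454]
orientation: [3.14, 0.001, 0.01]
force: [0.0, -0.8, -0.7]
finger_gap: 0.0377
```

```bash
python3 -c "
from h import *
s=read_state();print(s['finger_gap'],s['force']);plan([.5364,.3067,.14],step=50,yaw=-.022,grip=-1)"
```

```text
0.03770330523147247 [ 0.01375786 -0.83930588 -0.65298484]
[-3.6, -48.3, 0.7, 0.0, -0.001, 0.003, -1]
[-3.8, -48.3, 0.7, 0.0, -0.001, 0.003, -1]
[-3.9, -48.3, 0.7, 0.0, -0.001, 0.003, -1]
[-4.1, -48.3, 0.7, 0.0, -0.001, 0.003, -1]
[-4.3, -48.2, 0.7, 0.0, -0.001, 0.003, -1]
[-4.4, -48.2, 0.7, 0.0, -0.001, 0.003, -1]
[-4.6, -48.2, 0.8, 0.0, -0.001, 0.003, -1]
```

Emit:
apply_moves(
  commands=[
    [-3,-30,0,0,0,0.003,-1],
    [-4,-48,0,0,0,0.003,-1],
    [-4,-48,0,0,0,0.003,-1],
    [-4,-48,0,0,0,0.003,-1],
    [-4,-48,0,0,0,0.003,-1],
  ],
)

```text
time: 7.32
position: [0.5466, 0.1933, 0.149]
orientation: [3.138, -0.034, 0.02]
force: [1.1, 0.5, -1.1]
finger_gap: 0.0376
```

```bash
python3 -c "
from h import *
s=read_state();print(s['finger_gap'],s['position']);plan([.5364,.3067,.14],step=50,yaw=-.022,grip=-1)"
```

```text
0.03755960790353061 [0.54664113 0.19328009 0.14899668]
[-4.3, -37.7, 2.8, 0.001, -0.004, 0.0, -1]
[-4.3, -37.7, 2.9, 0.001, -0.004, 0.0, -1]
[-4.3, -37.7, 2.9, 0.001, -0.004, 0.0, -1]
```

Emit:
apply_moves(
  commands=[
    [-4,-38,3,0,-0.004,0,-1],
    [-4,-38,3,0,-0.004,0,-1],
    [-4,-26,2,0,0,0,-1],
    [0,0,0,0,0,0,-1],
    [0,0,0,0,0,0,-1],
  ],
)

```text
time: 7.95
position: [0.535, 0.3016, 0.1414]
orientation: [3.138, -0.026, 0.007]
force: [1.0, -1.1, -1.0]
finger_gap: 0.0372
```

```bash
python3 shot.py p1; python3 -c "
from h import *
s=read_state();print(s['finger_gap'],s['position']);plan([.5364,.3067,.10],step=50,yaw=-.022,grip=-1)"
```

```text
7.95 [0.5350385  0.30163812 0.14143555] [ 3.13801732 -0.02613167  0.00724882] 0.007825666853293797
0.03750176130476027 [0.53504936 0.30151251 0.1414202 ]
[1.1, -5.3, 41.4, 0.003, -0.005, 0.005, -1]
```

View pics/p1.png

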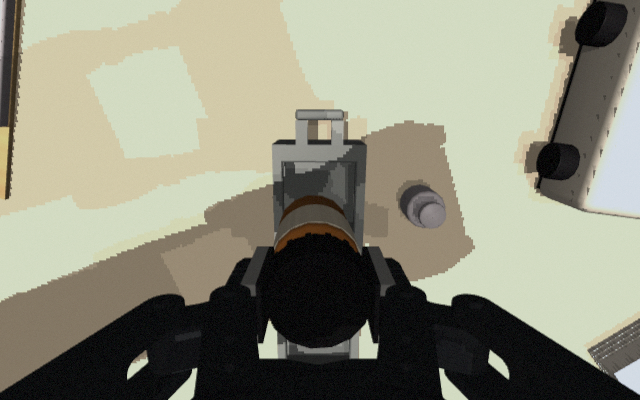

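Jar held upright, cap centred at u≈317 between the pads, far opening visible ahead. Descend in steps.

Emit:
apply_moves(
  commands=[
    [1,-5,10,0.003,-0.005,0.005,-1],
    [0,0,15,0,0,0,-1],
    [0,0,0,0,0,0,-1],
  ],
)

```text
time: 8.38
position: [0.5365, 0.3046, 0.1141]
orientation: [3.141, -0.04, -0.003]
force: [0.5, -0.6, -1.3]
finger_gap: 0.0374
```

```bash
python3 -c "
from h import *
s=read_state();print(s['finger_gap'],s['position']);plan([.5364,.3067,.08],step=50,yaw=-.022,grip=-1)"
```

```text
0.037421063067386594 [0.53645649 0.30460612 0.11413365]
[-0.0, -2.1, 34.1, 0.001, 0.002, -0.003, -1]
```

Emit:
apply_moves(
  commands=[
    [0,-2,10,0,0.002,0,-1],
    [0,0,12,0,0,0,-1],
    [0,0,6,0,0,0,-1],
    [0,0,0,0,0,0,-1],
  ],
)

```text
time: 8.88
position: [0.5363, 0.3064, 0.0836]
orientation: [3.14, -0.04, -0.001]
force: [-0.7, 0.2, -1.1]
finger_gap: 0.0371
```

```bash
python3 -c "
from h import *
s=read_state();print(s['finger_gap'],s['position'],s['force']);plan([.5364,.3067,.0635],step=50,yaw=-.022,grip=-1)"
```

```text
0.03712795374209643 [0.53625124 0.30636868 0.08358511] [-0.65736017  0.22627632 -1.13958387]
[0.2, -0.4, 20.1, 0.001, 0.001, -0.004, -1]
```

Emit:
apply_moves(
  commands=[
    [0,0,10,0,0,0,-1],
    [0,0,8,0,0,0,-1],
    [0,0,3,0,0,0,-1],
    [0,0,0,0,0,0,-1],
  ],
)

```text
time: 9.38
position: [0.537, 0.3068, 0.0625]
orientation: [3.141, -0.04, 0.001]
force: [-0.7, 0.8, 0.9]
finger_gap: 0.0371
```

```bash
python3 -c "
from h import *
s=read_state();print(s['finger_gap'],s['position'],s['force']);plan([.5364,.3067,.0635],step=50,yaw=-.022,grip=-1)"
```

```text
0.037075738969924874 [0.53697024 0.30676299 0.0625474 ] [-0.69006349  0.84331666  0.87996633]
[-0.6, 0.1, -1.0, 0.0, -0.001, -0.004, -1]
```

Emit:
apply_moves(
  commands=[
    [0,0,0,0,0,0,0],
    [0,0,0,0,0,0,0.6],
    [0,0,0,0,0,0,1],
    [0,0,0,0,0,0,1],
  ],
)

```text
time: 9.88
position: [0.5376, 0.3069, 0.063]
orientation: [-3.141, 0.04, -0.004]
force: [-0.5, -0.3, -0.1]
finger_gap: 0.0854
```

Emit:
apply_moves(
  commands=[
    [0,0,-15,0,0,0,1],
    [0,0,-30,0,0,0,1],
    [0,0,-35,0,0,0,1],
    [0,0,-25,0,0,0,1],
    [0,0,0,0,0,0,1],
  ],
)

```text
time: 10.5
position: [0.5381, 0.3072, 0.1755]
orientation: [-3.14, 0.04, -0.009]
force: [-0.3, 0.5, 0.3]
finger_gap: 0.0853
```

```bash
python3 shot.py q1; python3 -c "
from h import *
plan([.5662,-.0947,.18],step=55)"
```

```text
10.5 [0.53813736 0.30720296 0.17551214] [-3.1400677   0.04003821 -0.0090159 ] 0.03088598604670051
[4.9, 50.1, -0.8, -0.0, -0.0, -0.003, 1]
[4.7, 50.1, -0.8, -0.0, -0.0, -0.003, 1]
[4.6, 50.1, -0.8, -0.0, -0.0, -0.003, 1]
[4.4, 50.1, -0.8, -0.0, -0.0, -0.003, 1]
[4.2, 50.1, -0.8, -0.0, -0.0, -0.003, 1]
[4.1, 50.2, -0.8, -0.0, -0.0, -0.003, 1]
[3.9, 50.2, -0.8, -0.0, -0.0, -0.003, 1]
[3.8, 50.2, -0.8, -0.0, -0.0, -0.003, 1]
```

View pics/q1.png

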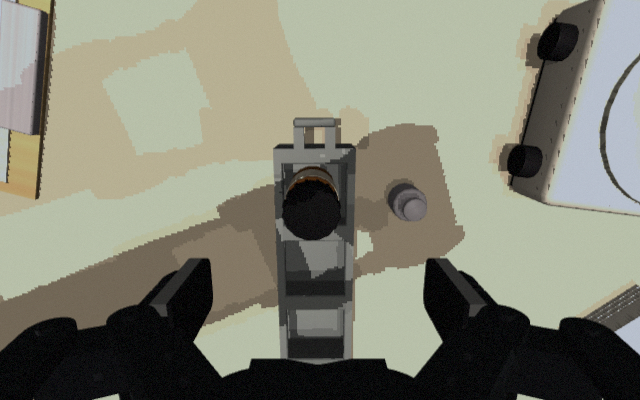

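Jar standing in the tab-end opening, cap at (311,208). Next the square bottle.

Emit:
apply_moves(
  commands=[
    [5,50,0,0,0,-0.008,1],
    [5,50,0,0,0,-0.008,1],
    [5,50,0,0,0,-0.008,1],
    [4,50,0,0,0,-0.008,1],
    [4,50,0,0,0,-0.008,1],
  ],
)

```text
time: 11.18
position: [0.5543, 0.0528, 0.1665]
orientation: [-3.141, -0.035, 0.011]
force: [0.9, -0.1, -0.3]
finger_gap: 0.0856
```

Emit:
apply_moves(
  commands=[
    [4,50,0,0,0,-0.008,1],
    [4,50,0,0,0,-0.008,1],
    [4,35,0,0,0,-0.008,1],
    [0,0,0,0,0,0,1],
  ],
)

```text
time: 11.68
position: [0.5665, -0.0886, 0.1597]
orientation: [-3.137, -0.066, 0.026]
force: [-0.5, 0.7, 1.0]
finger_gap: 0.0854
```

```bash
python3 shot.py k1; python3 -c "
from h import *
import pickle
s,c=pickle.load(open('pics/q1.pkl','rb')); print('jar placed',plane(c,311.5,208,.092))
s,c=pickle.load(open('pics/k1.pkl','rb')); print(proj(c,[.5662,-.0947,.105]))
plan([.5662,-.0947,.074],yaw=.035,step=35)"
```

```text
11.675 [ 0.56650949 -0.08858936  0.15972686] [-3.13719729 -0.06640915  0.02605817] 0.03013278928298752
jar placed [0.53442251 0.3093629  0.092     ]
[318.53043367 234.39467201]
[0.4, 2.6, 28.5, -0.002, 0.006, 0.003, 1]
[0.2, 2.6, 28.5, -0.002, 0.006, 0.003, 1]
[0.1, 2.5, 28.5, -0.002, 0.006, 0.003, 1]
```

View pics/k1.png

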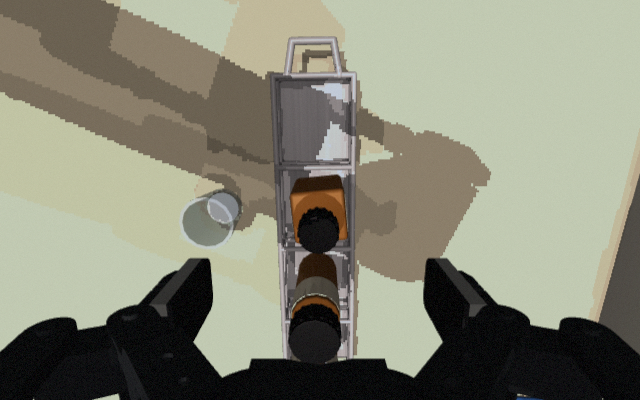

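Prediction (318.5,234) matches the cap at (318,232). Descend.

Emit:
apply_moves(
  commands=[
    [0,3,26,0,0.008,0,1],
    [0,3,28,0,0.006,0,1],
    [0,0,20,0,0,0,1],
    [0,0,0,0,0,0,1],
  ],
)

```text
time: 12.22
position: [0.5633, -0.0871, 0.0807]
orientation: [-3.132, -0.075, 0.012]
force: [0.2, 0.1, 0.7]
finger_gap: 0.0856
```

```bash
python3 -c "
from h import *
print(read_state()['position']);plan([.5662,-.0947,.073],yaw=.035,step=35)"
```

```text
[ 0.56334409 -0.08705834  0.08074688]
[2.5, 7.8, 7.7, -0.008, 0.007, 0.013, 1]
```

Emit:
apply_moves(
  commands=[
    [2.5,8,7,-0.008,0.007,0.013,1],
    [0,0,0,0,0,0,1],
  ],
)

```text
time: 12.48
position: [0.567, -0.0943, 0.0743]
orientation: [3.141, 0.056, 0.002]
force: [0.2, 0.7, -0.1]
finger_gap: 0.0853
```

```bash
python3 shot.py k2; python3 -c "
from h import *
print(read_state()['position']);plan([.5662,-.0947,.073],yaw=.035,step=35)
import pickle
s,c=pickle.load(open('pics/k2.pkl','rb')); print(proj(c,[.5662,-.0947,.105]))"
```

```text
12.475 [ 0.56698161 -0.09433886  0.07433439] [3.14057542e+00 5.60661141e-02 2.09353348e-03] 0.01848892610668963
[ 0.56742407 -0.09437215  0.0749195 ]
[-1.2, 0.3, 1.9, 0.001, -0.002, 0.001, 1]
[316.05583615 299.90522888]
```

View pics/k2.png

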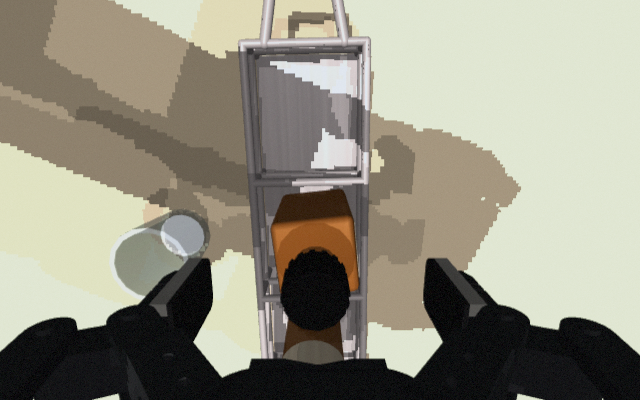

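Cap centred at (316,295), where predicted. Close.

Emit:
apply_moves(
  commands=[
    [-1,0,1.5,0,0,0,1],
    [0,0,0,0,0,0,-1],
    [0,0,0,0,0,0,-1],
    [0,0,0,0,0,0,-1],
    [0,0,0,0,0,0,-1],
  ],
)

```text
time: 13.15
position: [0.5674, -0.0949, 0.0752]
orientation: [3.139, 0.056, 0.008]
force: [-0.7, 0.1, 1.2]
finger_gap: 0.022
```

Emit:
apply_moves(
  commands=[
    [0,0,0,0,0,0,-1],
    [0,0,0,0,0,0,-1],
  ],
)

```text
time: 13.4
position: [0.5674, -0.0949, 0.0752]
orientation: [3.139, 0.056, 0.008]
force: [-0.4, -0.6, 0.7]
finger_gap: 0.0223
```

Emit:
apply_moves(
  commands=[
    [0,0,-15,0,0,0,-1],
    [0,0,-25,0,0,0,-1],
    [0,0,-25,0,0,0,-1],
    [0,0,-10,0,0,0,-1],
  ],
)

```text
time: 13.9
position: [0.5664, -0.0944, 0.1533]
orientation: [3.14, 0.056, 0.006]
force: [0.1, -0.4, -0.8]
finger_gap: 0.0221
```

```bash
python3 -c "
from h import *
s=read_state();print(s['finger_gap'],s['position']);plan([.535,.2428,.15],step=50,yaw=-.022,grip=-1)"
```

```text
0.02205771653979367 [ 0.56642869 -0.09436887  0.1532638 ]
[-2.8, -48.3, 0.4, 0.0, -0.001, 0.008, -1]
[-3.2, -48.3, 0.4, 0.0, -0.001, 0.008, -1]
[-3.6, -48.2, 0.4, 0.0, -0.001, 0.008, -1]
[-4.0, -48.2, 0.4, 0.0, -0.001, 0.008, -1]
[-4.4, -48.2, 0.4, 0.0, -0.001, 0.008, -1]
[-4.8, -48.1, 0.4, 0.0, -0.001, 0.008, -1]
[-5.2, -48.1, 0.5, 0.0, -0.001, 0.008, -1]
```

Emit:
apply_moves(
  commands=[
    [-3,-30,-1,0,0,0.008,-1],
    [-3,-48,-1,0,0,0.008,-1],
    [-4,-48,-1,0,0,0.008,-1],
    [-4,-48,-1,0,0,0.008,-1],
    [-4,-48,-1,0,0,0.008,-1],
  ],
)

```text
time: 14.52
position: [0.545, 0.1299, 0.1594]
orientation: [3.139, -0.02, 0.01]
force: [0.2, -0.1, -1.0]
finger_gap: 0.0221
```

```bash
python3 -c "
from h import *
s=read_state();print(s['finger_gap'],s['position']);plan([.535,.2428,.15],step=50,yaw=-.022,grip=-1)"
```

```text
0.022137243741053546 [0.54502171 0.12989063 0.15943153]
[-3.8, -37.6, 3.0, 0.001, -0.002, 0.003, -1]
[-3.9, -37.6, 3.1, 0.001, -0.002, 0.003, -1]
[-4.1, -37.6, 3.1, 0.001, -0.002, 0.003, -1]
```

Emit:
apply_moves(
  commands=[
    [-3,-38,3,0,-0.002,0.003,-1],
    [-4,-38,3,0,-0.002,0.003,-1],
    [-3,-31,3,0,0,0,-1],
    [0,0,0,0,0,0,-1],
    [0,0,0,0,0,0,-1],
  ],
)

```text
time: 15.15
position: [0.5341, 0.2431, 0.1492]
orientation: [3.139, -0.022, 0.001]
force: [-0.1, 0.6, -1.1]
finger_gap: 0.0225
```

```bash
python3 shot.py p2; python3 -c "
from h import *
s=read_state();print(s['finger_gap'],s['position']);plan([.535,.2428,.12],step=50,yaw=-.022,grip=-1)"
```

```text
15.15 [0.5341439  0.24310886 0.14920623] [ 3.13892437e+00 -2.17585871e-02  5.41024293e-04] 0.009434498032229038
0.02211289683590242 [0.53410838 0.24302304 0.14918612]
[0.9, 0.1, 29.2, 0.002, -0.0, 0.008, -1]
```

View pics/p2.png

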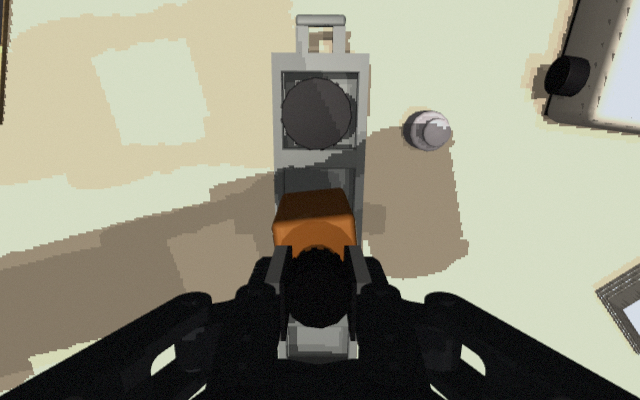

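Square bottle held; the jar's cap (318,113) is centred in its opening. The square body is turned about 0.07 rad against the rack, so I'll turn that out while descending.

Emit:
apply_moves(
  commands=[
    [1,0,15,0,0,0.04,-1],
    [0,0,15,0,0,0.035,-1],
    [0,0,0,0,0,0,-1],
  ],
)

```text
time: 15.58
position: [0.536, 0.2402, 0.1186]
orientation: [3.135, -0.15, 0.001]
force: [-0.2, -0.5, -0.0]
finger_gap: 0.0223
```

```bash
python3 -c "
from h import *
s=read_state();print(s['finger_gap'],s['position']);plan([.535,.2428,.1],step=50,yaw=-.095,grip=-1)"
```

```text
0.022349901092046223 [0.53597762 0.24019728 0.11859072]
[-1.2, -2.5, 18.6, 0.003, -0.001, -0.001, -1]
```

Emit:
apply_moves(
  commands=[
    [-1,-2.5,3,0.003,0,0,-1],
    [0,0,10,0,0,0,-1],
    [0,0,10,0,0,0,-1],
    [0,0,0,0,0,0,-1],
  ],
)

```text
time: 16.08
position: [0.5358, 0.2426, 0.0948]
orientation: [-3.137, 0.15, -0.003]
force: [0.4, 0.4, -1.6]
finger_gap: 0.0227
```

```bash
python3 -c "
from h import *
s=read_state();print(s['force'],s['position']);plan([.535,.2428,.0755],step=50,yaw=-.095,grip=-1)"
```

```text
[ 0.35702157  0.38725069 -1.5856297 ] [0.53577509 0.2426209  0.0948081 ]
[-0.8, -0.1, 19.3, -0.001, -0.002, -0.0, -1]
```

Emit:
apply_moves(
  commands=[
    [-0.8,0,10,0,0,0,-1],
    [0,0,7,0,0,0,-1],
    [0,0,3,0,0,0,-1],
    [0,0,0,0,0,0,-1],
  ],
)

```text
time: 16.58
position: [0.5359, 0.2433, 0.0754]
orientation: [-3.136, 0.149, -0.006]
force: [0.2, 0.4, -1.0]
finger_gap: 0.0224
```

```bash
python3 -c "
from h import *
s=read_state();print(s['force'],s['position']);plan([.535,.2428,.0755],step=50,yaw=-.095,grip=-1)"
```

```text
[ 0.22760658  0.35593507 -1.02045191] [0.53593327 0.24332325 0.07538604]
[-0.9, 0.6, -0.1, -0.002, -0.004, -0.0, -1]
```

Emit:
apply_moves(
  commands=[
    [0,0,1.5,0,0,0,-1],
    [0,0,0,0,0,0,-1],
  ],
)

```text
time: 16.82
position: [0.5365, 0.2438, 0.0754]
orientation: [-3.136, 0.149, -0.008]
force: [-0.3, 0.5, -1.0]
finger_gap: 0.0219
```

Emit:
apply_moves(
  commands=[
    [-1,0.5,3,0,0,0,-1],
    [0,0,0,0,0,0,-1],
  ],
)

```text
time: 17.08
position: [0.5372, 0.2443, 0.0756]
orientation: [-3.134, 0.149, -0.013]
force: [0.5, -0.1, -1.8]
finger_gap: 0.0222
```

```bash
python3 shot.py p2b; python3 - <<'E'
from h import *
b=eyes.get_image("side"); a=eyes.get_image("scene"); cv2.imwrite("pics/sd2.png",b); cv2.imwrite("pics/sc2.png",a)
print(read_state()['position'],read_state()['force'],read_state()['time'])
x=cv2.resize(b[100:230,260:380],(480,520),interpolation=cv2.INTER_CUBIC)
w=cv2.imread("pics/p2b.png");w=cv2.resize(w[0:400,200:440],(312,520))
cv2.imwrite("pics/c2.png",np.hstack([x,w]))
E
```

```text
17.075 [0.53718366 0.24428306 0.07555571] [-3.13384036  0.14880435 -0.01335452] 0.010958624978390102
[0.53704551 0.24425899 0.0751904 ] [-0.22752643  0.65575409  2.25550454] 17.225
```

View pics/c2.png

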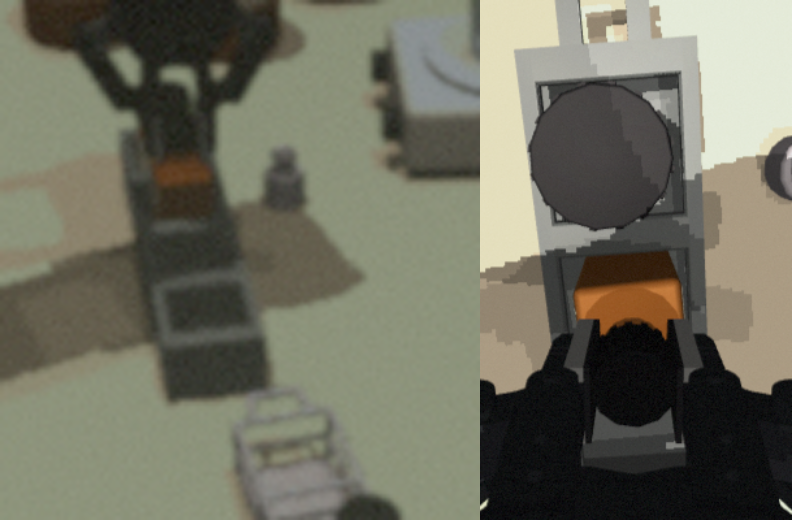

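The hold now reads +2.3 N at the expected height, so the bottle is on the floor. Release.

Emit:
apply_moves(
  commands=[
    [0,0,0,0,0,0,-0.2],
    [0,0,0,0,0,0,0.6],
    [0,0,0,0,0,0,1],
    [0,0,0,0,0,0,1],
  ],
)

```text
time: 17.73
position: [0.5363, 0.2438, 0.0738]
orientation: [-3.135, 0.149, -0.009]
force: [-0.6, 0.3, 0.6]
finger_gap: 0.0848
```

Emit:
apply_moves(
  commands=[
    [0,0,-15,0,0,0,1],
    [0,0,-30,0,0,0,1],
    [0,0,-35,0,0,0,1],
    [0,0,-35,0,0,0,1],
    [0,0,0,0,0,0,1],
  ],
)

```text
time: 18.35
position: [0.5363, 0.2436, 0.1966]
orientation: [-3.134, 0.149, -0.015]
force: [0.0, -1.2, -0.3]
finger_gap: 0.0852
```

```bash
python3 shot.py q2; python3 -c "
from h import *
plan([.567,-.1612,.20],step=50)"
```

```text
18.35 [0.53625885 0.24359565 0.19662045] [-3.13375625  0.14932179 -0.01452976] 0.050062325211691745
[7.8, 44.4, -0.7, -0.0, -0.001, -0.011, 1]
[7.3, 44.5, -0.7, -0.0, -0.001, -0.011, 1]
[6.9, 44.6, -0.7, -0.0, -0.001, -0.011, 1]
[6.4, 44.6, -0.7, -0.0, -0.001, -0.011, 1]
[5.9, 44.7, -0.7, -0.0, -0.001, -0.011, 1]
[5.4, 44.8, -0.7, -0.0, -0.001, -0.011, 1]
[5.0, 44.8, -0.7, -0.0, -0.001, -0.011, 1]
[4.5, 44.9, -0.6, -0.0, -0.001, -0.011, 1]
[4.0, 44.9, -0.6, -0.0, -0.001, -0.011, 1]
```

View pics/q2.png

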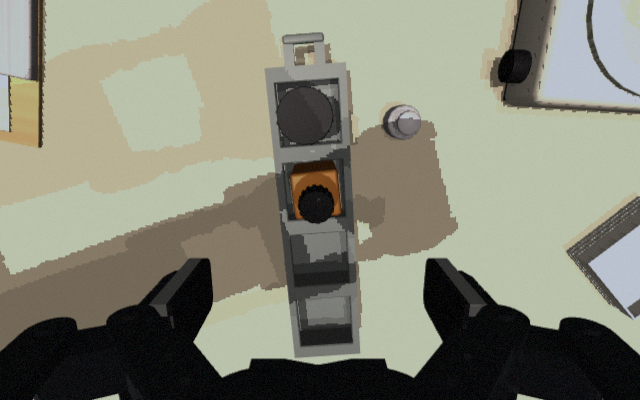

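Jar (305,115) and square bottle (317,203) are standing in openings 1 and 2. Next the vial.

Emit:
apply_moves(
  commands=[
    [8,45,-2,0,0,-0.012,1],
    [7,45,-2,0,0,-0.012,1],
    [7,45,-2,0,0,-0.012,1],
    [6,45,-2,0,0,-0.012,1],
    [6,45,-2,0,0,-0.012,1],
  ],
)

```text
time: 19.02
position: [0.5493, 0.0132, 0.1973]
orientation: [-3.137, 0.042, 0.008]
force: [0.2, -0.3, 0.2]
finger_gap: 0.0856
```

```bash
python3 -c "
from h import *
import pickle
s,c=pickle.load(open('pics/q2.pkl','rb')); print('jar',plane(c,305,114,.092),'sq',plane(c,316.5,204,.105))
print(read_state()['position']);plan([.567,-.1612,.18],step=50)"
```

```text
jar [0.53442085 0.30712178 0.092     ] sq [0.53642553 0.2465924  0.105     ]
[0.54926239 0.01321811 0.19733479]
[5.6, 43.5, 4.1, -0.001, 0.001, -0.007, 1]
[5.3, 43.5, 4.2, -0.001, 0.001, -0.007, 1]
[5.0, 43.5, 4.2, -0.001, 0.001, -0.007, 1]
[4.7, 43.6, 4.3, -0.001, 0.001, -0.007, 1]
```

Emit:
apply_moves(
  commands=[
    [5,44,2,0,0,-0.009,1],
    [5,44,3,0,0,-0.009,1],
    [5,44,3,0,0,-0.009,1],
    [4,32,3,0,0,-0.009,1],
    [0,0,0,0,0,0,1],
  ],
)

```text
time: 19.65
position: [0.5614, -0.1578, 0.1778]
orientation: [-3.133, -0.009, 0.025]
force: [-0.9, -0.5, -0.5]
finger_gap: 0.0859
```

```bash
python3 shot.py v1; python3 -c "
from h import *
import pickle
s,c=pickle.load(open('pics/v1.pkl','rb')); print(proj(c,[.567,-.1612,.114]))
plan([.567,-.1612,.081],step=35)"
```

```text
19.65 [ 0.56140002 -0.15783037  0.17776034] [-3.13260852 -0.00877015  0.02531535] 0.02421759690193346
[328.61783377 225.9486783 ]
[2.4, 1.9, 32.2, -0.003, 0.005, 0.002, 1]
[2.2, 1.8, 32.2, -0.003, 0.005, 0.002, 1]
[2.1, 1.7, 32.3, -0.003, 0.005, 0.002, 1]
```

View pics/v1.png

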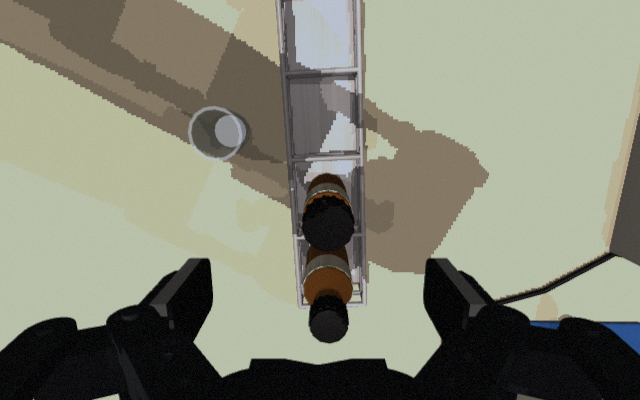

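Vial cap at (328,226), as predicted. Descend.

Emit:
apply_moves(
  commands=[
    [2,4,30,-0.003,0.005,0,1],
    [2,3,32,-0.003,0.005,0,1],
    [2,2,25,-0.003,0.005,0,1],
    [0,0,0,0,0,0,1],
  ],
)

```text
time: 20.2
position: [0.5653, -0.1591, 0.087]
orientation: [-3.138, -0.017, 0.006]
force: [0.3, -0.0, 0.2]
finger_gap: 0.0851
```

```bash
python3 -c "
from h import *
print(read_state()['position']);plan([.567,-.1612,.081],step=35)"
```

```text
[ 0.56531199 -0.15914317  0.08701157]
[1.7, 2.1, 6.0, -0.004, 0.004, 0.011, 1]
```

Emit:
apply_moves(
  commands=[
    [1.5,2,6,-0.003,0.004,0.011,1],
    [0,0,0,0,0,0,1],
  ],
)

```text
time: 20.45
position: [0.5678, -0.1603, 0.0825]
orientation: [3.141, 0.001, 0.004]
force: [0.2, 0.2, 1.2]
finger_gap: 0.0856
```

```bash
python3 shot.py v2; python3 -c "
from h import *
import pickle
s,c=pickle.load(open('pics/v2.pkl','rb')); print(proj(c,[.567,-.1612,.114]))
plan([.567,-.1612,.081],step=35)"
```

```text
20.45 [ 0.5678323  -0.1602871   0.08248607] [3.14133091e+00 9.93850426e-04 3.86696143e-03] 0.021638362197591382
[315.98253018 302.68128779]
[-1.3, 0.7, 2.1, 0.001, -0.004, 0.001, 1]
```

View pics/v2.png

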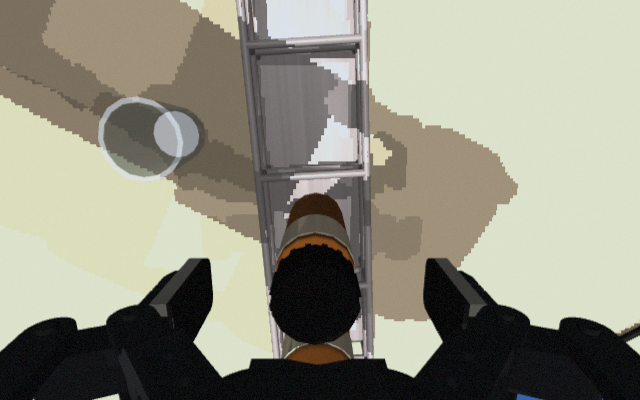

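Cap centred at (316,298). Grip and lift.

Emit:
apply_moves(
  commands=[
    [-1,0.5,2,0,-0.004,0,1],
    [0,0,0,0,0,0,-1],
    [0,0,0,0,0,0,-1],
    [0,0,0,0,0,0,-1],
    [0,0,0,0,0,0,-1],
  ],
)

```text
time: 21.12
position: [0.5685, -0.1618, 0.0833]
orientation: [3.139, 0.001, 0.004]
force: [-0.4, -0.7, 2.7]
finger_gap: 0.0303
```

Emit:
apply_moves(
  commands=[
    [0,0,0,0,0,0,-1],
    [0,0,0,0,0,0,-1],
  ],
)

```text
time: 21.38
position: [0.5685, -0.1618, 0.0833]
orientation: [3.139, 0.001, 0.004]
force: [-0.1, 0.4, 0.6]
finger_gap: 0.0308
```

Emit:
apply_moves(
  commands=[
    [0,0,-15,0,0,0,-1],
    [0,0,-25,0,0,0,-1],
    [0,0,-25,0,0,0,-1],
    [0,0,-10,0,0,0,-1],
  ],
)

```text
time: 21.88
position: [0.5675, -0.1611, 0.1609]
orientation: [3.14, 0.001, 0.001]
force: [-0.6, -0.1, -1.2]
finger_gap: 0.0307
```

```bash
python3 -c "
from h import *
s=read_state();print(s['finger_gap'],s['position']);plan([.5336,.1788,.155],step=50,yaw=-.022,grip=-1)"
```

```text
0.03071034111498092 [ 0.56754244 -0.16108457  0.16092079]
[-4.8, -48.6, 0.8, 0.0, -0.0, 0.003, -1]
[-5.0, -48.5, 0.8, 0.0, -0.0, 0.003, -1]
[-5.1, -48.5, 0.8, 0.0, -0.0, 0.003, -1]
[-5.3, -48.5, 0.8, 0.0, -0.0, 0.003, -1]
[-5.4, -48.5, 0.8, 0.0, -0.0, 0.003, -1]
[-5.6, -48.5, 0.8, 0.0, -0.0, 0.003, -1]
[-5.8, -48.5, 0.8, 0.0, -0.0, 0.003, -1]
```

Gripped (30.7 mm gap, floor height TCP z=0.0833).

Emit:
apply_moves(
  commands=[
    [-4,-30,-1,0,0,0.003,-1],
    [-5,-48,-1,0,0,0.003,-1],
    [-5,-48,-1,0,0,0.003,-1],
    [-5,-48,-1,0,0,0.003,-1],
    [-5,-48,-1,0,0,0.003,-1],
  ],
)

```text
time: 22.5
position: [0.5451, 0.0636, 0.1668]
orientation: [3.139, -0.034, 0.005]
force: [0.4, -0.6, -1.2]
finger_gap: 0.0307
```

```bash
python3 -c "
from h import *
s=read_state();print(s['finger_gap'],s['position']);plan([.5336,.1788,.155],step=50,yaw=-.022,grip=-1)"
```

```text
0.030704595537315627 [0.54511    0.06364291 0.16675656]
[-4.7, -38.3, 3.8, 0.001, -0.001, 0.0, -1]
[-4.7, -38.3, 3.8, 0.001, -0.001, 0.0, -1]
[-4.7, -38.3, 3.9, 0.001, -0.001, 0.0, -1]
```

Emit:
apply_moves(
  commands=[
    [-3,-38,3,0,0,0,-1],
    [-4,-38,3,0,0,0,-1],
    [-3,-31,3,0,0,0,-1],
    [0,0,0,0,0,0,-1],
    [0,0,0,0,0,0,-1],
  ],
)

```text
time: 23.12
position: [0.5349, 0.1771, 0.1565]
orientation: [3.139, -0.026, 0.001]
force: [0.2, -0.7, -0.8]
finger_gap: 0.0305
```

```bash
python3 shot.py p3; python3 -c "
from h import *
s=read_state();print(s['finger_gap'],s['position']);plan([.5336,.1788,.13],step=50,yaw=-.022,grip=-1)"
```

```text
23.125 [0.53488168 0.17706019 0.15647549] [ 3.13891063e+00 -2.63683909e-02  1.44978289e-03] 0.008123185340816493
0.03102086417212841 [0.53483981 0.17695064 0.15643698]
[-1.3, -1.9, 26.4, 0.002, -0.001, 0.005, -1]
```

View pics/p3.png

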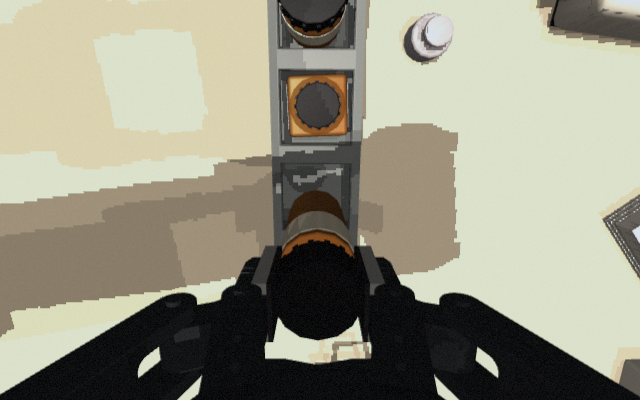

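Emit:
apply_moves(
  commands=[
    [-1,-2,10,0.002,0,0.004,-1],
    [0,-2,15,0,0,0,-1],
    [0,0,0,0,0,0,-1],
  ],
)

```text
time: 23.55
position: [0.5338, 0.1791, 0.1291]
orientation: [3.141, -0.039, -0.001]
force: [-0.9, 1.0, -1.4]
finger_gap: 0.0309
```

```bash
python3 -c "
from h import *
s=read_state();print(s['finger_gap'],s['position']);plan([.5336,.1788,.10],step=50,yaw=-.022,grip=-1)"
```

```text
0.030923287734127756 [0.53382801 0.17905053 0.12911656]
[-0.2, 0.2, 29.1, 0.001, 0.0, -0.003, -1]
```

Emit:
apply_moves(
  commands=[
    [0,0,13,0,0,0,-1],
    [0,0,13,0,0,0,-1],
    [0,0,0,0,0,0,-1],
  ],
)

```text
time: 23.92
position: [0.5336, 0.1787, 0.1007]
orientation: [3.14, -0.04, -0.002]
force: [0.5, 0.3, -0.1]
finger_gap: 0.0308
```

```bash
python3 -c "
from h import *
s=read_state();print(s['finger_gap'],s['position']);plan([.5336,.1788,.083],step=50,yaw=-.022,grip=-1)"
```

```text
0.030808323801178237 [0.53359716 0.17866393 0.10074721]
[0.0, -0.2, 17.7, 0.001, 0.001, -0.003, -1]
```

Emit:
apply_moves(
  commands=[
    [0,0,9,0,0,0,-1],
    [0,0,7,0,0,0,-1],
    [0,0,3,0,0,0,-1],
    [0,0,1,0,0,0,-1],
  ],
)

```text
time: 24.42
position: [0.5347, 0.179, 0.0833]
orientation: [3.141, -0.039, 0.0]
force: [-3.7, -0.6, 5.5]
finger_gap: 0.0306
```

```bash
python3 -c "
from h import *
s=read_state();print(s['finger_gap'],s['position'],s['force']);plan([.5336,.1788,.083],step=50,yaw=-.022,grip=-1)"
```

```text
0.03061499648377128 [0.53473095 0.17903876 0.08325863] [-3.68724637 -0.59988749  5.5052077 ]
[-1.1, 0.3, 0.3, 0.001, -0.0, -0.003, -1]
```

Floor contact (5.5 N up) at the expected height. Release.

Emit:
apply_moves(
  commands=[
    [0,0,0,0,0,0,-0.1],
    [0,0,0,0,0,0,0.6],
    [0,0,0,0,0,0,1],
    [0,0,0,0,0,0,1],
  ],
)

```text
time: 24.92
position: [0.5355, 0.1792, 0.0836]
orientation: [3.141, -0.039, 0.003]
force: [-0.2, -0.3, 0.1]
finger_gap: 0.0852
```

Emit:
apply_moves(
  commands=[
    [0,0,-15,0,0,0,1],
    [0,0,-30,0,0,0,1],
    [0,0,-35,0,0,0,1],
    [0,0,-35,0,0,0,1],
    [0,0,0,0,0,0,1],
  ],
)

```text
time: 25.55
position: [0.5359, 0.1793, 0.2063]
orientation: [3.141, -0.039, 0.008]
force: [0.0, 0.2, -0.7]
finger_gap: 0.0853
```

```bash
python3 shot.py q3; python3 -c "
from h import *
plan([.568,-.2238,.20],step=50)"
```

```text
25.55 [0.5359439  0.17926645 0.20630101] [ 3.14126507 -0.03875124  0.00795064] 0.049772071717710906
[4.8, 44.7, 0.5, 0.0, -0.0, -0.003, 1]
[4.7, 44.7, 0.5, 0.0, -0.0, -0.003, 1]
[4.5, 44.7, 0.5, 0.0, -0.0, -0.003, 1]
[4.4, 44.7, 0.5, 0.0, -0.0, -0.003, 1]
[4.3, 44.7, 0.5, 0.0, -0.0, -0.003, 1]
[4.2, 44.7, 0.5, 0.0, -0.0, -0.003, 1]
[4.1, 44.7, 0.5, 0.0, -0.0, -0.003, 1]
[3.9, 44.7, 0.5, 0.0, -0.0, -0.003, 1]
[3.8, 44.8, 0.5, 0.0, -0.0, -0.003, 1]
```

View pics/q3.png

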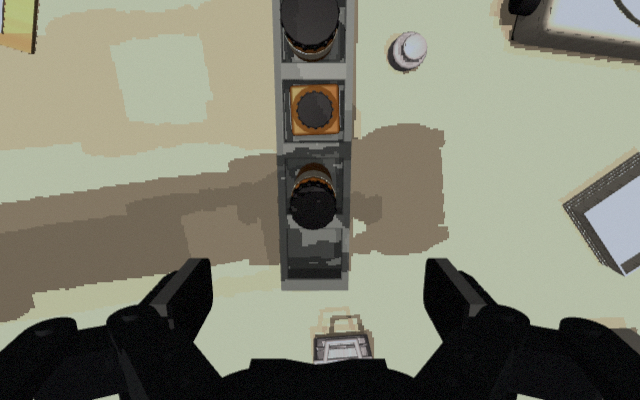

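Three are standing: jar, square (317,108), vial (313,203). Next the tall bottle.

Emit:
apply_moves(
  commands=[
    [5,45,-1,0,0,-0.005,1],
    [5,45,-1,0,0,-0.005,1],
    [5,45,-1,0,0,-0.005,1],
    [5,45,-1,0,0,-0.005,1],
    [5,45,-1,0,0,-0.005,1],
  ],
)

```text
time: 26.22
position: [0.5532, -0.0489, 0.2033]
orientation: [-3.14, -0.012, 0.014]
force: [0.1, 0.1, -0.1]
finger_gap: 0.0853
```

```bash
python3 -c "
from h import *
print(read_state()['position']);plan([.568,-.2238,.20],step=50)"
```

```text
[ 0.55316378 -0.04885799  0.20332939]
[3.4, 43.8, 0.7, -0.0, 0.002, 0.002, 1]
[3.5, 43.8, 0.7, -0.0, 0.002, 0.002, 1]
[3.5, 43.7, 0.8, -0.0, 0.002, 0.002, 1]
[3.6, 43.7, 0.8, -0.0, 0.002, 0.002, 1]
```

Emit:
apply_moves(
  commands=[
    [4,44,0,0,0.002,0,1],
    [4,44,0,0,0.002,0,1],
    [4,44,0,0,0.002,0,1],
    [4,35,2,0,0,0,1],
    [0,0,0,0,0,0,1],
  ],
)

```text
time: 26.85
position: [0.5661, -0.2225, 0.1932]
orientation: [-3.134, -0.005, 0.021]
force: [0.1, 0.2, -0.3]
finger_gap: 0.0854
```

```bash
python3 shot.py t1; python3 -c "
from h import *
import pickle
s,c=pickle.load(open('pics/t1.pkl','rb')); print(proj(c,[.568,-.2236,.126]))
print(s['position']);plan([.568,-.2236,.094],step=35)"
```

```text
26.85 [ 0.56609809 -0.2224784   0.19318175] [-3.13364126 -0.00477805  0.02115364] 0.026788892223424177
[322.42083832 220.61318267]
[ 0.56609809 -0.2224784   0.19318175]
[1.1, 1.1, 33.0, -0.003, 0.005, 0.001, 1]
[1.0, 1.0, 33.0, -0.003, 0.005, 0.001, 1]
[0.8, 0.9, 33.0, -0.003, 0.005, 0.001, 1]
```

View pics/t1.png

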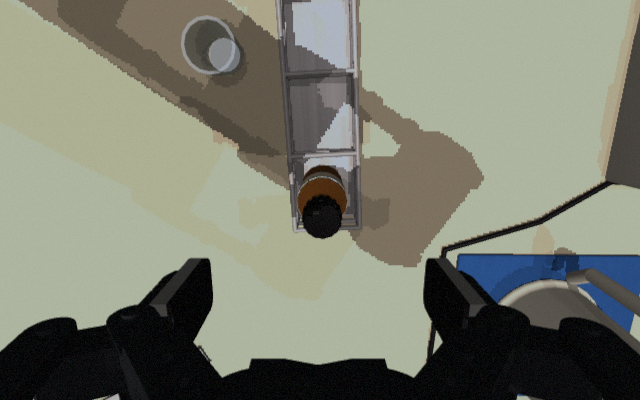

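Cap (322,219) matches the prediction (322,221).

Emit:
apply_moves(
  commands=[
    [1,3,30,-0.003,0.005,0,1],
    [1,3,32,-0.003,0.005,0,1],
    [1,2,30,-0.003,0.005,0,1],
    [0,0,0,0,0,0,1],
  ],
)

```text
time: 27.4
position: [0.5673, -0.2227, 0.0972]
orientation: [-3.138, -0.013, 0.002]
force: [-0.4, 0.6, 0.3]
finger_gap: 0.0858
```

```bash
python3 -c "
from h import *
print(read_state()['position']);plan([.568,-.2236,.094],step=35)"
```

```text
[ 0.56728158 -0.22268918  0.0971795 ]
[0.7, 0.9, 3.2, -0.003, 0.001, 0.009, 1]
```

Emit:
apply_moves(
  commands=[
    [0,1,4,-0.003,0,0.008,1],
    [0,0,0,0,0,0,1],
  ],
)

```text
time: 27.65
position: [0.5685, -0.223, 0.0953]
orientation: [3.14, 0.002, 0.001]
force: [0.2, 0.2, 0.2]
finger_gap: 0.0856
```

```bash
python3 shot.py t2; python3 -c "
from h import *
import pickle
s,c=pickle.load(open('pics/t2.pkl','rb')); print(proj(c,[.568,-.2236,.126]))
print(s['position']);plan([.568,-.2236,.094],step=35)"
```

```text
27.65 [ 0.56845602 -0.22297763  0.09526702] [3.14049505e+00 2.37834958e-03 1.38703972e-03] 0.02097359996799502
[316.87373483 300.79104609]
[ 0.56845602 -0.22297763  0.09526702]
[-0.9, 0.3, 1.9, 0.002, -0.002, 0.002, 1]
```

View pics/t2.png

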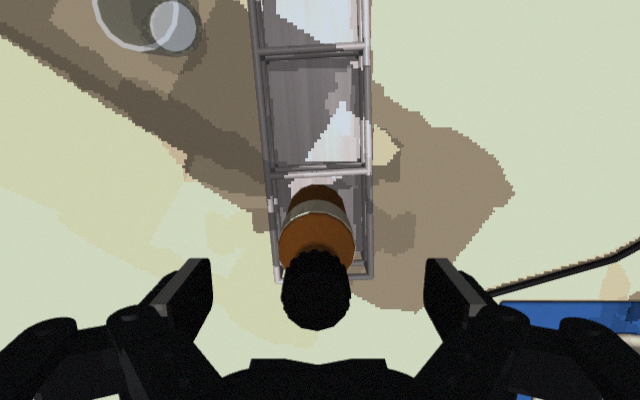

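Centred at (316,294). Grip and lift.

Emit:
apply_moves(
  commands=[
    [-1,0,1.5,0,0,0,1],
    [0,0,0,0,0,0,-1],
    [0,0,0,0,0,0,-1],
    [0,0,0,0,0,0,-1],
    [0,0,0,0,0,0,-1],
  ],
)

```text
time: 28.32
position: [0.5691, -0.2242, 0.0967]
orientation: [3.138, 0.002, 0.008]
force: [-0.8, 0.6, 1.8]
finger_gap: 0.0223
```

Emit:
apply_moves(
  commands=[
    [0,0,0,0,0,0,-1],
    [0,0,0,0,0,0,-1],
  ],
)

```text
time: 28.58
position: [0.5691, -0.2243, 0.0968]
orientation: [3.138, 0.002, 0.008]
force: [-0.7, -0.3, 1.6]
finger_gap: 0.0222
```

Emit:
apply_moves(
  commands=[
    [0,0,-15,0,0,0,-1],
    [0,0,-25,0,0,0,-1],
    [0,0,-25,0,0,0,-1],
    [0,0,-10,0,0,0,-1],
  ],
)

```text
time: 29.08
position: [0.568, -0.2234, 0.1745]
orientation: [3.139, 0.002, 0.005]
force: [-0.1, -0.6, -1.2]
finger_gap: 0.0221
```

```bash
python3 -c "
from h import *
s=read_state();print(s['finger_gap'],s['position']);plan([.5322,.1148,.165],step=50,yaw=-.022,grip=-1)"
```

```text
0.02207566490453106 [ 0.56798397 -0.22338841  0.17447964]
[-5.1, -48.3, 1.2, 0.0, -0.0, 0.003, -1]
[-5.2, -48.3, 1.2, 0.0, -0.0, 0.003, -1]
[-5.4, -48.3, 1.3, 0.0, -0.0, 0.003, -1]
[-5.5, -48.3, 1.3, 0.0, -0.0, 0.003, -1]
[-5.7, -48.2, 1.3, 0.0, -0.0, 0.003, -1]
[-5.9, -48.2, 1.3, 0.0, -0.0, 0.003, -1]
[-6.0, -48.2, 1.3, 0.0, -0.0, 0.003, -1]
```

Emit:
apply_moves(
  commands=[
    [-4,-30,-1,0,0,0.003,-1],
    [-5,-48,-1,0,0,0.003,-1],
    [-5,-48,-1,0,0,0.003,-1],
    [-5,-48,-1,0,0,0.003,-1],
    [-5,-48,-1,0,0,0.003,-1],
  ],
)

```text
time: 29.7
position: [0.5451, 0.0013, 0.1799]
orientation: [3.138, -0.033, 0.009]
force: [-0.0, -0.1, -2.0]
finger_gap: 0.0222
```

```bash
python3 -c "
from h import *
s=read_state();print(s['finger_gap'],s['position']);plan([.5322,.1148,.165],step=50,yaw=-.022,grip=-1)"
```

```text
0.02221517298114655 [0.54509025 0.00131153 0.17991625]
[-5.1, -37.8, 4.8, 0.001, -0.002, 0.0, -1]
[-5.1, -37.7, 4.9, 0.001, -0.002, 0.0, -1]
[-5.1, -37.7, 4.9, 0.001, -0.002, 0.0, -1]
```

Emit:
apply_moves(
  commands=[
    [-4,-38,3,0,-0.001,0,-1],
    [-4,-38,3,0,-0.001,0,-1],
    [-4,-31,3,0,0,0,-1],
    [0,0,0,0,0,0,-1],
    [0,0,0,0,0,0,-1],
  ],
)

```text
time: 30.32
position: [0.5328, 0.115, 0.1697]
orientation: [3.138, -0.025, 0.003]
force: [0.4, -0.1, -0.6]
finger_gap: 0.0224
```

```bash
python3 shot.py p4; python3 -c "
from h import *
s=read_state();print(s['finger_gap'],s['position']);plan([.5322,.1148,.142],step=50,yaw=-.022,grip=-1)"
```

```text
30.325 [0.53279986 0.11500798 0.16967787] [ 3.13791826e+00 -2.48355231e-02  2.80009448e-03] 0.011124821232575991
0.02197637567156644 [0.53277283 0.11488747 0.16960291]
[-0.6, 0.0, 27.6, 0.003, -0.002, 0.006, -1]
```

View pics/p4.png

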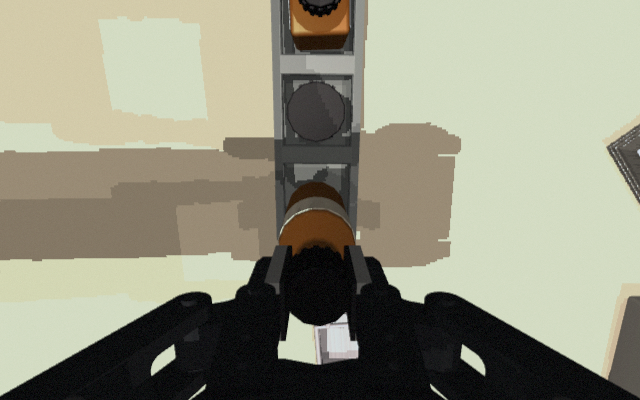

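Tall bottle held upright over opening 4; vial (316,111) centred in opening 3. Descend.

Emit:
apply_moves(
  commands=[
    [0,0,12,0.003,-0.002,0.005,-1],
    [0,-2,15,0,0,0,-1],
    [0,0,0,0,0,0,-1],
  ],
)

```text
time: 30.75
position: [0.5327, 0.115, 0.14]
orientation: [3.141, -0.039, -0.003]
force: [0.2, -0.0, -1.1]
finger_gap: 0.0224
```

```bash
python3 -c "
from h import *
s=read_state();print(s['finger_gap'],s['position']);plan([.5322,.1148,.115],step=50,yaw=-.022,grip=-1)"
```

```text
0.02240905925421088 [0.53267841 0.11497297 0.1400487 ]
[-0.4, 0.2, 25.0, 0.0, 0.002, -0.003, -1]
```

Emit:
apply_moves(
  commands=[
    [0,0,11,0,0,0,-1],
    [0,0,12,0,0,0,-1],
    [0,0,0,0,0,0,-1],
  ],
)

```text
time: 31.12
position: [0.5325, 0.1147, 0.115]
orientation: [3.141, -0.04, -0.004]
force: [0.4, -0.2, -1.5]
finger_gap: 0.0222
```

Emit:
apply_moves(
  commands=[
    [0,0,8,0,0,0,-1],
    [0,0,7,0,0,0,-1],
    [0,0,3,0,0,0,-1],
    [0,0,1,0,0,0,-1],
  ],
)

```text
time: 31.62
position: [0.5334, 0.1149, 0.0967]
orientation: [3.141, -0.039, -0.001]
force: [-4.1, 0.4, 11.6]
finger_gap: 0.0223
```

```bash
python3 -c "
from h import *
s=read_state();print(s['finger_gap'],s['position'],s['force']);plan([.5322,.1148,.0967],step=50,yaw=-.022,grip=-1)"
```

```text
0.022329465931693163 [0.53340852 0.11485332 0.09671553] [-4.09645805  0.36015127 11.64127723]
[-1.2, 0.1, 0.0, 0.0, 0.001, -0.003, -1]
```

On the floor at the expected height. Release and retreat.

Emit:
apply_moves(
  commands=[
    [0,0,0,0,0,0,-0.2],
    [0,0,0,0,0,0,0.6],
    [0,0,0,0,0,0,1],
    [0,0,0,0,0,0,1],
  ],
)

```text
time: 32.12
position: [0.5343, 0.1149, 0.0974]
orientation: [3.141, -0.039, 0.002]
force: [0.5, -0.0, 0.5]
finger_gap: 0.0849
```

Emit:
apply_moves(
  commands=[
    [0,0,-15,0,0,0,1],
    [0,0,-35,0,0,0,1],
    [0,0,-45,0,0,0,1],
    [0,0,-50,0,0,0,1],
    [0,0,-40,0,0,0,1],
  ],
)

```text
time: 32.75
position: [0.532, 0.1149, 0.2882]
orientation: [3.141, -0.039, -0.006]
force: [0.7, -0.4, -0.1]
finger_gap: 0.0856
```

Emit:
apply_moves(
  commands=[
    [0,-40,-10,0,0,0,1],
    [0,-40,0,0,0,0,1],
    [0,-25,0,0,0,0,1],
    [0,0,0,0,0,0,1],
    [0,0,0,0,0,0,1],
  ],
)

```text
time: 33.38
position: [0.5375, 0.2219, 0.3103]
orientation: [-3.14, 0.042, -0.02]
force: [-0.6, -1.2, -0.1]
finger_gap: 0.085
```

```bash
python3 shot.py f1; python3 - <<'E'
from h import *
a=eyes.get_image("scene");b=eyes.get_image("side");cv2.imwrite("pics/sc9.png",a);cv2.imwrite("pics/sd9.png",b)
x=cv2.resize(a[150:250,170:510],(790,232),interpolation=cv2.INTER_CUBIC);y=cv2.resize(b[100:310,200:400],(330,346),interpolation=cv2.INTER_CUBIC)
o=np.zeros((580,790,3),np.uint8);o[:232]=x;o[232:578,:330]=y
w=cv2.imread("pics/f1.png")[0:380,200:460];o[232:578,340:577]=cv2.resize(w,(237,346))
cv2.imwrite("pics/fin.png",o)
E
```

```text
33.375 [0.53749572 0.22194471 0.31029901] [-3.14030985  0.04166224 -0.02024339] 0.005363666794291788
```

View pics/fin.png

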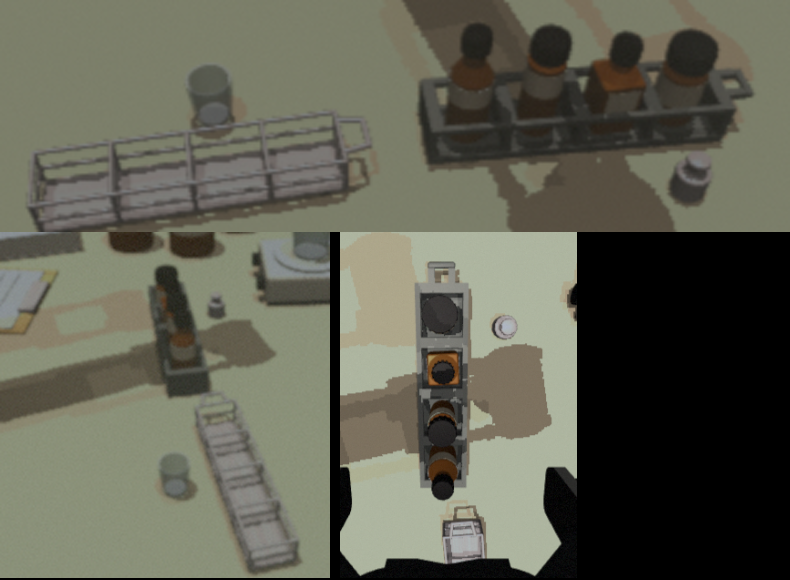

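View pics/f1.png

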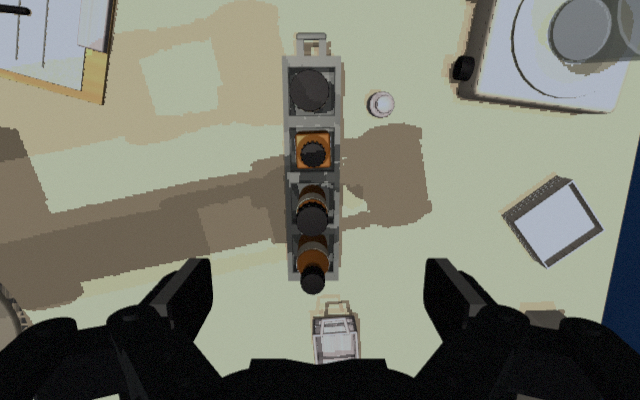

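All four stand in the rack; caps in the wrist view are at jar (311,90), square (314,152), vial (312,218), tall (312,280). Next, a numeric check against the opening middles.

```bash
python3 - <<'E'
from h import *
import pickle
np.set_printoptions(precision=4,suppress=True)
s,c=pickle.load(open('pics/f1.pkl','rb'))
yaw=-.022;ctr=np.array([.5343,.2108]);ex=np.array([np.cos(yaw),np.sin(yaw)]);ey=np.array([-np.sin(yaw),np.cos(yaw)])
for n,p,z in (("jar",(311,90),.092),("sq",(314,153),.105),("vial",(312,219),.114),("tall",(312,281),.126)):
    X=plane(c,*p,z)[:2]-ctr; print(n,"rack xy",X@ex,X@ey)
A=cv2.imread("pics/scene0.png");B=cv2.imread("pics/sc9.png")
for n,(u,v,w,h) in (("beaker",(248,174,26,18)),("weight",(455,212,26,28))):
    r=cv2.matchTemplate(B[v-8:v+h+8,u-8:u+w+8],A[v:v+h,u:u+w],cv2.TM_CCOEFF_NORMED);_,m,_,l=cv2.minMaxLoc(r);print(n,"shift px",l[0]-8,l[1]-8,m)
print(read_state()["force"])
E
```

```text
jar rack xy -0.0005275227630372292 0.09546218652620792
sq rack xy 0.0019637974552647332 0.035685825767690436
vial rack xy -0.0005152944060184911 -0.029514645321146508
tall rack xy -0.0009947679153510536 -0.09201446966104039
beaker shift px 0 0 0.6879719495773315
weight shift px 0 0 0.9946596026420593
[-0.2692 -0.2804  0.7256]
```

All within 4 mm of the middles, and the beaker and weight haven't moved. Handing in.

```bash
python3 -c "
from station import manip
print(manip.hand_in())"
```

```text
the job is handed in; nothing more can be done
None
```

I moved all four samples into the grey rack in their original order and handed the job in at about 33.5 s of the 106 s allowed. From the finger tab they stand: squat jar, square bottle, slim vial, tall bottle.

**Placement:** In the last wrist view, every cap was within about 4 mm of the middle of its opening (limit 13 mm). They look upright in all three cameras. Each sample was released at the height where it was gripped, within 0.5 mm, so it was on the rack floor; I did not measure tilt or floor height again afterwards.

**Beaker and weight:** Neither moved by as much as a pixel in the scene camera. The beaker match was weaker (0.69 against 0.99 for the weight), probably because the square bottle no longer stands next to it in the picture.

**Readings that disagreed:**
- **Square bottle contact:** the force read about -1 to -2 N at first, then +2.3 N, so I confirmed it was on the floor by height and picture before releasing.
- **Jar height:** the two-view estimate of the cap top came out about 9 mm high because the two views were close together. I gripped at the height from the text, and its position agreed in three views.

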